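# Restock a filter lane, oldest to the front

## Robot

A 6-joint arm with a two-finger parallel gripper is mounted at the origin on the work surface; the furniture and walls round the work are solid. World frame = base frame: x ahead of the robot, y to its left, z up, the work surface at z = 0. Lengths are in m, angles in degrees, forces in N, time in s.
With the tool pointing down it reaches from about 0.3 to 0.75 m from the base axis. Payload 8.5 kg.
Tool frame: the origin (TCP) lies at the very end of the fingers, on their centre line; the grasp point (between the pads) lies 19 mm behind it; z points along the fingers, y is the direction in which the jaws open and shut (so a half turn about z gives the same grasp; the last joint's range is limited). The gripper opens to 85 mm and grips with 20 to 120 N. Pads are 22 mm wide; open, the fingers measure 114 mm over their backs; the gripper's body (76 mm by 85 mm) begins 54 mm behind the grasp point. The pads swing forward as they close: fully open they stand 13 mm farther back than shut.
Start: joints at [-79.716, 21.807, 74.336, -0, 83.858, -12.336], TCP at [0.212, -0.508, 0.231] pointing down, gripper open.
Joint ranges: [-178.18, 178.18], [-50.72, 133.34], [12.68, 142.11], [-81.47, 261.47], [9.98, 163.14], [-165.26, 165.26]. Speed limits (degrees/s): [136.94, 136.94, 180, 180, 180, 180].

## Interface

Orientations are given as a 3x3 rotation matrix whose columns are the frame's x, y, z axes.
In Python, from rig import status, vision, env gives the robot as it stands.
- The arm moves only by the tool send_rows, never from a script. Its argument "targets" is a list of rows, each a list of 7 numbers: the shift along the tool's x, y, z in units of 50 mm (1.0 is 50 mm), then the turn, a rotation vector about the tool's x, y, z in units of 8 degrees (1.0 is 8 degrees), then the finger opening in mm, from 0 to 85.4. A call has 1 to 5 rows; each row is the pose to reach, as a shift and turn from the pose commanded when the call began, along the tool's axes at that moment; what a row does not reach only later rows make up. A row lasts 1/8 s, in which the tool goes at most 62.5 mm and 10.7 degrees, less where a joint would pass 70% of its speed; a pose out of reach is approached as far as the arm can. A call with a gripper value outside its range is refused whole. The fingers move at their own pace and stop on an object; "grip_force" is the grip in N (left out, the last holds). Time passes only in rows, so rows that repeat a pose let the fingers close. It gives the time, the measured TCP pose, the force and the opening at its end, in the units of the state.
- status.observe(): the state, without advancing time (a new reading comes with each control period).
- vision.get_image(name): name is "scene" or "top"; returns (picture, depth): 420x560x3 uint8, red, green, blue; 420x560 float32, m along the optical axis (not along the pixel's ray), 0 where there is no reading.
- vision.camera_model(name): a dict with "camera_matrix" (3x3 intrinsics, pixels), "dist" ([k1, k2, p1, p2, k3] as OpenCV has them; the pictures are not rectified), "view" (4x4, takes a point from world to camera coordinates). Camera axes: x right, y down, z forward; pixel columns grow to the right and rows downward; lengths in m; the calibration is good to about 2 mm. A picture is of the moment at which its call begins. camera_model takes no time and is no camera call.
- env.close_job(): hands the job in, once; it reports no verdict.
Trained networks look in the newest picture that a camera, given by its name, has taken for a name from the list of things; names that differ only in an ending like _2 or _b are one class to them, and where a whole thing is asked for, a point or a joint stands for the part that bears it (a point fixed in the world has none). Each returns a list of dicts, best first, with "p" (0 to 1); they miss things now and then, are a little off and sometimes report something else, mostly with a low value. They report only what shows in the picture. A call takes as long as a camera call. They do not tell look-alikes from the thing itself.
- vision.masks_of(camera, label): "pixels" (420x560 bool, what is visible of it) and "extent" ([left, top, right, bottom] in pixels, round what is visible of it).
The state is a dict: "time_s": time; "q": joint angles; "qvel": joint speeds; "joint_efforts": joint torques, N m; "position": TCP position; "tool_rot": TCP orientation; "ft_force": force on the tool from outside, world axes, zero at the start; "wrist_torque": the same for the moment, N m; "grip_width": finger opening in m.
Only numpy, scipy, OpenCV 4.12 (cv2) and the standard library are available. Lean on these libraries where they do the work, as an engineer would, in place of code of your own. Each camera call takes 0.05 s, during which the arm holds its last target.

## Task

First pull the older filter, which stands in the rear half of the plywood stock box, forward to the front end of the box and leave it standing there. Then take the new filter out of the sloping cradle, stand it upright on the bare bench and let go of it; take it again by its black cap and lower it gently, upright, into the rear half of the box behind the older one, letting go only once it rests on the floor of the box.

Things in the scene. Friction and masses are not known exactly. Their poses are not given: they have to be found in the camera images.
- filter_new: The filter to be stocked, about 0.4 kg, round: white bowl 59 mm in diameter over its first 69 mm, then a black cap, 38 mm in diameter to 90 mm and 29 mm to 114 mm. Origin: centre of the bowl's flat underside; own z runs along the axis to the cap's tip. At the start it lies loose in the cradle, its axis 40 degrees above level, cap uphill, away from the robot along the cradle's +x.
- cradle: Grey sloping metal cradle, fixed; foot plate 120 x 76 x 5 mm. Origin: centre of its underside on the bench; z up, +x level (away from the robot within 23 degrees), the way its trough rises. The filter's underside centre rests at x = -46, z = 64 mm against a low stop 42 mm wide. The trough under the bowl is 46 mm wide, so both flanks of the bowl are free for fingers.
- stock_box: Open plywood box, fixed: one lane without divider, 238 mm long (own x, away from the robot within 17 degrees), 122 mm wide (y), 108 mm high; inside 226 x 110 mm and 100 mm deep, walls 6 mm, floor 8 mm thick. Origin: centre of its underside on the bench; z up. The front end (-x) is towards the robot. It holds the older filter, in its rear half at the start.
- rear_floor (a point): Centre of the floor of the rear half, at x = +58, z = 8 mm in the stock box's frame, axes as the box's. A filter standing there rises to 122 mm above the bench, 14 mm above the rim.
- filter_old: The older filter, 0.4 kg, same shape and size as the new one, standing upright and loose in the rear half of the box. Origin: centre of its underside, z along the axis to the cap. From above, let the fingertips reach down almost to the bowl's shoulder (69 mm up), to hold the 38 mm part of the cap over its height: held only at its upper edge the filter swings.
- front_floor (a point): Centre of the floor of the front half, at x = -58, z = 8 mm in the stock box's frame, axes as the box's.
Mind the look-alikes: they are no part of the job. What is shaped like the filter_old but pink is not meant. Leave any pink look-alike of the filter_new alone.

How it is judged:
By the outcome, as a careful person would: the job done as asked, in the order asked, and still so for the second after the job is handed in, with the robot touching nothing.
It also fails if it takes over 67 s, if anything falls off the work surface, if the arm or the gripper's body presses on something with over 40 N, if the wrist force passes 120 N, or if a joint passes its speed limit or range.

## Working session

There is one attempt and no reset: what is moved stays moved. The work goes in short steps, Python scripts to look and compute and a tool call to move; the robot and the scene stay as the last step left them, time stands still between calls to the robot, and variables do not carry over. Pictures are saved under pics/ and viewed, and the job is handed in when it is done.

Besides the shell and the picture viewer there is one more tool, called after ">>>" in YAML: its name, and indented under it one key for each argument. send_rows: Moves the arm, as the interface text tells. Its arguments: {"type":"object","properties":{"targets":{"type":"array","items":{"type":"array","items":{"type":"number"}}},"grip_force":{"type":"number"}},"required":["targets"]}

```bash
ls; mkdir -p pics; python3 - <<'E'
from rig import status, vision, env
import cv2,numpy as np
print(status.observe())
for n in ("scene","top"):
    im,d=vision.get_image(n); cv2.imwrite(f"pics/{n}0.png",im[:,:,::-1]); np.save(f"pics/{n}0d.npy",d)
    print(n,vision.camera_model(n))
E
```

```text
pics
{'time_s': 0.0, 'q': array([-7.97155328e+01,  2.18415221e+01,  7.43854923e+01,  3.47959081e-04,
        8.38568414e+01, -1.23352962e+01]), 'qvel': array([ 0.01372447,  0.01893351,  0.03439682, -0.07647957,  0.09303543,
       -0.02042302]), 'joint_efforts': array([ 1.11905436e-03, -4.48462951e+01, -2.31280267e+01, -1.22889451e-04,
        4.70370142e-03,  5.95288810e-06]), 'position': array([ 0.21148801, -0.5073982 ,  0.23070244]), 'tool_rot': array([[ 9.23077897e-01,  3.84612962e-01, -2.55356071e-04],
       [ 3.84612915e-01, -9.23076827e-01,  1.44112278e-03],
       [ 3.18561228e-04, -1.42848182e-03, -9.99998929e-01]]), 'ft_force': array([-0.04059189,  0.26374787,  0.53929396]), 'wrist_torque': array([-0.04389275,  0.02438534, -0.01091805]), 'grip_width': 0.08552786247695335}
scene {'camera_matrix': array([[535.17286378,   0.        , 270.84197555],
       [  0.        , 535.17286378, 216.65736476],
       [  0.        ,   0.        ,   1.        ]]), 'dist': array([-0.02276655,  0.        ,  0.        ,  0.        ,  0.        ]), 'view': array([[ 0.45466167, -0.89025746,  0.02691505, -0.1078965 ],
       [-0.42210966, -0.24198779, -0.87365058,  0.27455438],
       [ 0.78428707,  0.38585433, -0.48580885,  1.24674919],
       [ 0.        ,  0.        ,  0.        ,  1.        ]])}
top {'camera_matrix': array([[506.01476087,   0.        , 286.76540018],
       [  0.        , 506.01476087, 210.69451315],
       [  0.        ,   0.        ,   1.        ]]), 'dist': array([-0.0935532,  0.       ,  0.       ,  0.       ,  0.       ]), 'view': array([[ 0.02365671, -0.99961368,  0.01458963,  0.07049562],
       [-0.99538367, -0.0249094 , -0.092687  ,  0.3895411 ],
       [ 0.09301461, -0.01232961, -0.9955884 ,  1.47021401],
       [ 0.        ,  0.        ,  0.        ,  1.        ]])}
```

View pics/scene0.png

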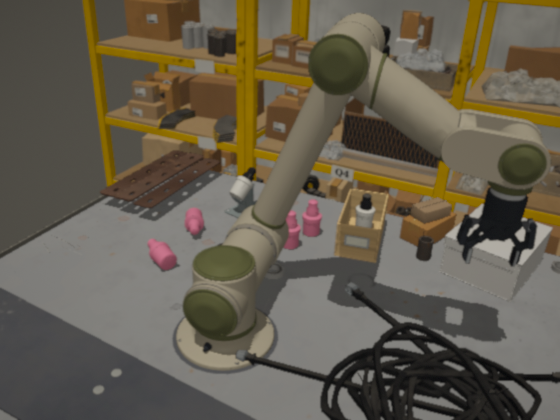

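View pics/top0.png

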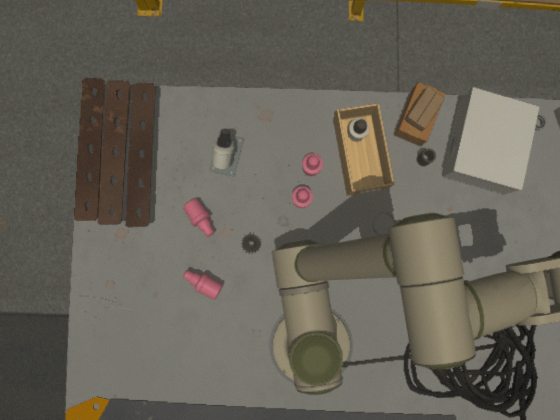

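The scene view shows the white filter in the cradle at about (243,185) and the older one in the box at (365,212). In the top view they are at (225,148) and (359,128).
The pink look-alikes to ignore are at top (198,212), (205,284), (312,163) and (302,195). Small dark items sit at top (251,243) and (426,156).
I choose the white filters and measure them now.

```bash
cat > h.py <<'E'
import numpy as np,cv2
from rig import status, vision, env
def cloud(name,d):
    m=vision.camera_model(name);K=m["camera_matrix"];V=m["view"]
    v,u=np.mgrid[0:420,0:560]
    p=cv2.undistortPoints(np.stack([u.ravel(),v.ravel()],1).astype(np.float32)[:,None],K,m["dist"])[:,0]
    z=d.ravel(); P=np.c_[p*z[:,None],z]
    W=(P-V[:3,3])@V[:3,:3]
    W[z<=0]=np.nan
    return W.reshape(420,560,3)
def proj(name,pts):
    m=vision.camera_model(name);V=m["view"]
    return cv2.projectPoints(np.asarray(pts,float).reshape(-1,1,3),cv2.Rodrigues(V[:3,:3])[0],V[:3,3],m["camera_matrix"],m["dist"])[0][:,0]
E
python3 - <<'E'
from h import *
for n in ("top","scene"):
    im,d=vision.get_image(n);W=cloud(n,d)
    np.save(f"pics/{n}_W.npy",W)
    for lab in ("filter_new","cradle","stock_box","filter_old"):
        for r in vision.masks_of(n,lab)[:3]:
            P=W[r["pixels"]];P=P[~np.isnan(P[:,0])]
            print(n,lab,round(r["p"],2),r["extent"],len(P),np.median(P,0).round(3),P[:,2].max().round(3))
            np.save(f"pics/{n}_{lab}_{int(r['extent'][0])}.npy",r["pixels"])
a=cv2.imread("pics/top0.png");cv2.imwrite("pics/topcrop.png",np.hstack([cv2.resize(a[110:190,190:270],(400,400)),cv2.resize(a[100:200,320:420],(400,400))]))
E
```

```text
top filter_new 0.8 [184.4, 271.8, 221.4, 300.2] 593 [0.173 0.31  0.048] 0.065
top filter_new 0.7 [210.5, 126.4, 234.0, 168.4] 622 [0.541 0.263 0.114] 0.149
top filter_new 0.6 [182.3, 197.5, 213.5, 237.2] 679 [0.365 0.334 0.047] 0.064
top cradle 0.75 [209.0, 135.7, 242.5, 176.5] 390 [0.543 0.244 0.006] 0.095
top stock_box 0.66 [332.4, 107.4, 391.8, 196.2] 3755 [ 0.563 -0.146  0.015] 0.116
top filter_old 0.88 [349.9, 119.2, 369.1, 141.0] 385 [ 0.619 -0.117  0.077] 0.13
top filter_old 0.76 [303.0, 155.0, 324.0, 174.1] 361 [0.515 0.014 0.07 ] 0.121
top filter_old 0.56 [292.0, 186.4, 311.4, 206.7] 340 [0.421 0.04  0.07 ] 0.121
scene filter_new 0.86 [227.1, 167.9, 254.4, 199.3] 453 [0.531 0.254 0.104] 0.146
scene filter_new 0.75 [185.2, 208.4, 202.9, 235.2] 411 [0.35  0.322 0.043] 0.062
scene filter_new 0.64 [145.9, 240.8, 177.0, 269.9] 559 [0.153 0.29  0.043] 0.063
scene cradle 0.59 [227.1, 194.3, 252.3, 214.4] 354 [0.539 0.263 0.017] 0.189
scene cradle 0.33 [355.2, 193.5, 374.7, 227.9] 488 [ 0.614 -0.128  0.073] 0.127
scene cradle 0.22 [334.3, 189.5, 388.9, 263.6] 2587 [ 0.462 -0.146  0.064] 0.124
scene stock_box 0.56 [337.1, 189.9, 384.5, 263.3] 2527 [ 0.461 -0.147  0.064] 0.122
scene filter_old 0.96 [284.5, 206.5, 300.7, 245.6] 410 [0.414 0.023 0.064] 0.118
scene filter_old 0.76 [354.9, 195.3, 375.7, 228.2] 518 [ 0.615 -0.13   0.073] 0.127
scene filter_old 0.59 [303.2, 199.4, 319.9, 236.0] 525 [0.507 0.002 0.063] 0.117
```

View pics/topcrop.png

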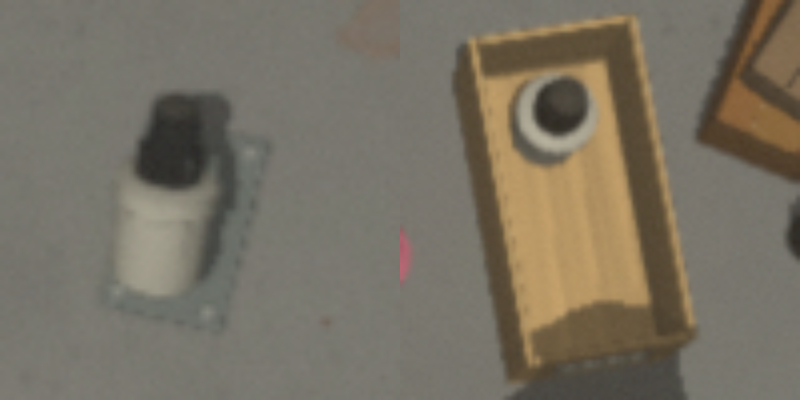

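```bash
ls pics/*.npy; python3 - <<'E'
from h import *
from scipy.optimize import least_squares
out={}
for n in ("top","scene"):
    W=np.load(f"pics/{n}_W.npy").reshape(-1,3)
    W=W[~np.isnan(W[:,0])]
    # bench offset
    b=W[(abs(W[:,0]-.45)<.12)&(abs(W[:,1]-.15)<.05)]
    print(n,"bench z",np.median(b[:,2]).round(4),b[:,2].std().round(4))
    # box rim
    c=W[(W[:,0]>.40)&(W[:,0]<.72)&(W[:,1]<-.04)&(W[:,1]>-.25)]
    r=c[(c[:,2]>.1)&(c[:,2]<.116)]
    rect=cv2.minAreaRect(r[:,:2].astype(np.float32)); print("rim",len(r),rect)
    cv2.boxPoints(rect)
    for lo,hi in ((.07,.084),(.095,.102),(.117,.13)):
        f=c[(c[:,2]>lo)&(c[:,2]<hi)]; f=f[(abs(f[:,0]-.62)<.05)&(abs(f[:,1]+.125)<.035)]
        print("old",lo,len(f),f.mean(0).round(4) if len(f) else 0, np.ptp(f,0).round(3) if len(f) else 0)
    k=W[(abs(W[:,0]-.545)<.1)&(abs(W[:,1]-.255)<.09)]
    p=k[(k[:,2]>.003)&(k[:,2]<.009)]
    print("plate",len(p),cv2.minAreaRect(p[:,:2].astype(np.float32)))
E
```

```text
pics/scene0d.npy
pics/scene_W.npy
pics/scene_cradle_227.npy
pics/scene_cradle_334.npy
pics/scene_cradle_355.npy
pics/scene_filter_new_145.npy
pics/scene_filter_new_185.npy
pics/scene_filter_new_227.npy
pics/scene_filter_old_284.npy
pics/scene_filter_old_303.npy
pics/scene_filter_old_354.npy
pics/scene_stock_box_337.npy
pics/top0d.npy
pics/top_W.npy
pics/top_cradle_209.npy
pics/top_filter_new_182.npy
pics/top_filter_new_184.npy
pics/top_filter_new_210.npy
pics/top_filter_old_292.npy
pics/top_filter_old_303.npy
pics/top_filter_old_349.npy
pics/top_stock_box_332.npy
top bench z 0.0001 0.0033
rim 623 ((0.5663208961486816, -0.13518154621124268), (0.2373964935541153, 0.12471451610326767), 10.948528289794922)
old 0.07 139 [ 0.6232 -0.1193  0.0754] [0.055 0.059 0.012]
old 0.095 34 [ 0.6212 -0.1159  0.0983] [0.032 0.035 0.007]
old 0.117 74 [ 0.6263 -0.1219  0.1218] [0.026 0.026 0.013]
plate 762 ((0.5448041558265686, 0.25491687655448914), (0.20016898214817047, 0.1788492202758789), 0.34668174386024475)
scene bench z nan nan
rim 495 ((0.5656896233558655, -0.13713164627552032), (0.24904435873031616, 0.12257151305675507), 10.937172889709473)
old 0.07 114 [ 0.6171 -0.1281  0.076 ] [0.076 0.062 0.014]
old 0.095 34 [ 0.6218 -0.1252  0.0986] [0.058 0.046 0.006]
old 0.117 41 [ 0.6251 -0.1259  0.1218] [0.02  0.027 0.009]
plate 177 ((0.5416838526725769, 0.29662758111953735), (0.18904143571853638, 0.09710398316383362), 1.2406342029571533)
  return _methods._mean(a, axis=axis, dtype=dtype,
  ret = ret.dtype.type(ret / rcount)
  ret = _var(a, axis=axis, dtype=dtype, out=out, ddof=ddof,
  arrmean = um.true_divide(arrmean, div, out=arrmean,
  ret = ret.dtype.type(ret / rcount)
```

```bash
cat > fit.py <<'E'
from h import *
from scipy.optimize import least_squares
# profile of revolution (r, z)
PR=np.array([[0,0],[.0295,0],[.0295,.069],[.019,.069],[.019,.09],[.0145,.09],[.0145,.114],[0,.114]])
def sdist(P,b,a):
    q=P-b; s=q@a; r=np.linalg.norm(q-s[:,None]*a,axis=1)
    X=np.c_[r,s]; D=[]
    for A,B in zip(PR[:-1],PR[1:]):
        t=np.clip(((X-A)@(B-A))/((B-A)@(B-A)),0,1); D.append(np.linalg.norm(X-A-t[:,None]*(B-A),axis=1))
    return np.min(D,0)
def fit(P,b0,yaw0,el0=40,free_el=True):
    def ax(yw,el): yw,el=np.radians([yw,el]); return np.array([np.cos(el)*np.cos(yw),np.cos(el)*np.sin(yw),np.sin(el)])
    f=lambda v: sdist(P,v[:3],ax(v[3]*100,v[4]*100 if free_el else el0))
    r=least_squares(f,[*b0,yaw0/100,el0/100],loss="soft_l1",f_scale=.002)
    return r.x*[1,1,1,100,100],np.median(f(r.x))
E
python3 - <<'E'
from fit import *
Ps=[]
for n,c in (("top",210),("scene",227)):
    W=np.load(f"pics/{n}_W.npy");m=np.load(f"pics/{n}_filter_new_{c}.npy").copy()
    m=cv2.erode(m.astype(np.uint8),np.ones((3,3)))>0
    P=W[m];P=P[~np.isnan(P[:,0])];P=P[P[:,2]>.04];Ps.append(P)
    for fe in (0,1): print(n,len(P),[x.round(4) for x in fit(P,[.5,.255,.064],10,40,fe)])
print("both",[x.round(4) for x in fit(np.vstack(Ps),[.5,.255,.064],10)])
W=np.load("pics/top_W.npy");m=np.load("pics/top_cradle_209.npy")
P=W[m];P=P[(P[:,2]<.012)&(P[:,2]>-.002)]
print(cv2.minAreaRect(P[:,:2].astype(np.float32)))
E
```

```text
top 503 [array([  0.5118,   0.2783,   0.0616, -15.1435,  40.    ]), np.float64(0.0016)]
top 503 [array([  0.5128,   0.2769,   0.0603, -13.7001,  41.9304]), np.float64(0.0015)]
scene 340 [array([  0.5167,   0.276 ,   0.0648, -15.4423,  40.    ]), np.float64(0.0023)]
scene 340 [array([  0.5175,   0.2744,   0.064 , -12.7531,  42.085 ]), np.float64(0.0024)]
both [array([  0.5134,   0.2766,   0.0605, -14.0087,  42.1176]), np.float64(0.0019)]
((0.5553102493286133, 0.2657266855239868), (0.07437881082296371, 0.11867216229438782), 77.78242492675781)
```

```bash
python3 - <<'E'
from h import *
W=np.load("pics/top_W.npy")
for n,sl in (("whitebox",np.s_[100:180,465:530]),("bricks",np.s_[90:135,405:440]),("rails",np.s_[85:220,80:150]),("arm",np.s_[20:70,200:330])):
    P=W[sl].reshape(-1,3);P=P[~np.isnan(P[:,0])];print(n,P.min(0).round(3),P.max(0).round(3),np.percentile(P[:,2],[50,95]).round(3))
S=np.load("pics/scene_W.npy").reshape(-1,3);S=S[~np.isnan(S[:,0])]
for ylo,yhi in ((-.3,0),(0,.2),(.2,.4)):
    P=S[(S[:,1]>ylo)&(S[:,1]<yhi)&(S[:,0]>.72)&(S[:,2]>.05)&(S[:,2]<.6)]
    print(ylo,len(P),[ (z,P[(P[:,2]>z)&(P[:,2]<z+.1)][:,0].min().round(3) if ((P[:,2]>z)&(P[:,2]<z+.1)).any() else None) for z in (.05,.15,.25,.35,.45)])
R=status.observe()["tool_rot"]
for t in ([.6255,-.124,.2],):
    d=R.T@(np.array(t)-status.observe()["position"]); print(d/.05)
E
```

```text
whitebox [ 0.48  -0.675 -0.008] [ 0.76  -0.415  0.129] [0.118 0.123]
bricks [ 0.615 -0.625 -0.767] [ 1.042 -0.255  0.119] [0.099 0.114]
rails [ 0.345  0.475 -0.767] [1.022 1.049 0.07 ] [0.055 0.063]
arm [ 1.102 -0.11  -0.777] [ 1.372  0.5   -0.725] [-0.75  -0.739]
-0.3 6767 [(0.05, np.float64(0.721)), (0.15, np.float64(1.387)), (0.25, np.float64(1.384)), (0.35, np.float64(1.38)), (0.45, np.float64(1.383))]
0 2461 [(0.05, np.float64(1.549)), (0.15, np.float64(1.991)), (0.25, np.float64(1.444)), (0.35, np.float64(1.467)), (0.45, np.float64(1.668))]
0.2 1181 [(0.05, np.float64(1.551)), (0.15, np.float64(1.393)), (0.25, np.float64(1.825)), (0.35, np.float64(1.789)), (0.45, np.float64(2.002))]
[10.59343782 -3.89827114  0.62642921]
```

>>> send_rows:
  targets:
    - [1.25,-0.45,0,0,0,0.3,60]
    - [2.5,-0.9,0,0,0,0.6,60]
    - [3.7,-1.35,0,0,0,0.9,60]
    - [4.9,-1.8,0,0,0,1.2,60]
    - [6.0,-2.2,0,0,0,1.46,60]
  grip_force: 40

```text
time_s: 1.23
position: [0.4422, -0.294, 0.2316]
tool_rot: [[0.982, 0.188, 0.0], [0.188, -0.982, -0.0], [0.0, 0.0, -1.0]]
ft_force: [1.1, -1.3, 0.1]
grip_width: 0.0603
```

```bash
cat > g.py <<'E'
import sys
from h import *
from scipy.spatial.transform import Rotation as Rot
def down(yaw): # tool y yaw deg
    y=np.array([np.cos(np.radians(yaw)),np.sin(np.radians(yaw)),0]);z=np.array([0,0,-1.]);return np.c_[np.cross(y,z),y,z]
def delta(p,Rt,quiet=False):
    s=status.observe();R=s["tool_rot"]
    d=R.T@(np.array(p)-s["position"])/.05; r=Rot.from_matrix(R.T@Rt).as_rotvec(degrees=True)/8
    print("t",round(s["time_s"],2),"pos",s["position"].round(4),"q",s["q"].round(1),"F",s["ft_force"].round(1),"w",round(s["grip_width"]*1e3,1)); print("delta",d.round(3),r.round(3))
BOX=np.array([.566,-.136,0]);BY=10.94
def box(x,y,z): c,s=np.cos(np.radians(BY)),np.sin(np.radians(BY));return BOX+[c*x-s*y,s*x+c*y,z]
E
python3 -c "
from g import *
delta([.6255,-.124,.2],down(BY-90)); print(box(.058,0,0),box(-.058,0,0))"
```

```text
t 1.23 pos [ 0.4422 -0.294   0.2316] q [-46.4  19.9  77.3  -0.   82.8  32.7] F [ 1.1 -1.3  0.1] w 60.3
delta [ 4.24  -2.649  0.631] [ 0.003 -0.002 -0.01 ]
[ 0.62294593 -0.12499271  0.        ] [ 0.50905407 -0.14700729  0.        ]
```

>>> send_rows:
  targets:
    - [1.0,-0.62,0.15,0,0,0,60]
    - [2.0,-1.25,0.3,0,0,0,60]
    - [3.1,-1.9,0.5,0,0,0,60]
    - [4.15,-2.58,0.63,0,0,0,60]
    - [4.15,-2.58,0.63,0,0,0,60]

```text
time_s: 1.85
position: [0.6219, -0.1262, 0.1985]
tool_rot: [[0.981, 0.194, -0.001], [0.194, -0.981, 0.001], [-0.001, -0.001, -1.0]]
ft_force: [-0.8, -0.5, 0.0]
grip_width: 0.0602
```

```bash
python3 -c "
from g import *
delta([.6255,-.124,.081],down(BY-90))
for n in ('top','scene'):
    im,d=vision.get_image(n); c=im[70:230,300:430] if n=='top' else im[150:290,300:440]
    cv2.imwrite(f'pics/{n}1.png',cv2.resize(c,None,fx=4,fy=4)[:,:,::-1])
"
```

```text
t 1.85 pos [ 0.6219 -0.1262  0.1985] q [-22.2  31.7  62.9   0.   85.5  56.6] F [-0.8 -0.5  0. ] w 60.2
delta [ 0.081 -0.027  2.35 ] [-0.008  0.006  0.034]
```

View pics/top1.png

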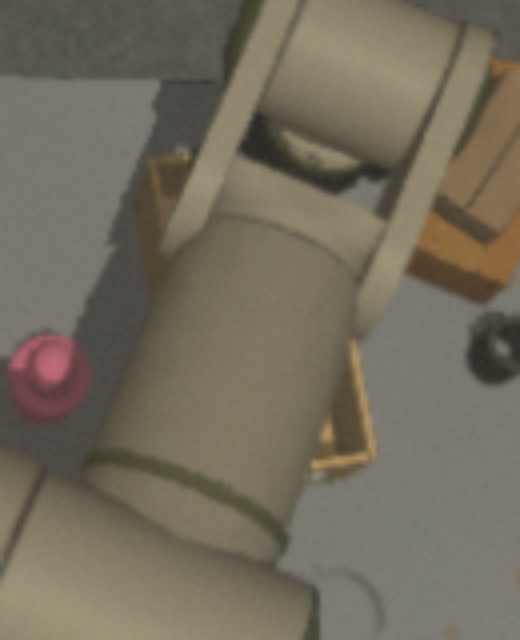

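View pics/scene1.png

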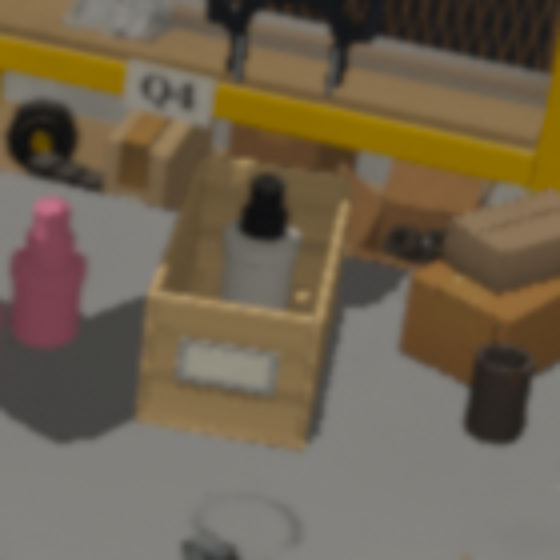

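>>> send_rows:
  targets:
    - [0.08,-0.03,0.9,0,0,0,60]
    - [0.08,-0.03,1.7,0,0,0,60]
    - [0.08,-0.03,2.2,0,0,0,60]
    - [0.08,-0.03,2.37,0,0,0,60]
    - [0.08,-0.03,2.37,0,0,0,60]

```text
time_s: 2.58
position: [0.6237, -0.1282, 0.082]
tool_rot: [[0.982, 0.189, 0.0], [0.189, -0.982, -0.0], [0.0, 0.0, -1.0]]
ft_force: [-0.9, -0.3, 1.3]
grip_width: 0.0597
```

>>> send_rows:
  targets:
    - [0,0,0,0,0,0,25]
    - [0,0,0,0,0,0,25]
    - [0,0,0,0,0,0,25]
    - [0,0,0,0,0,0,25]

```text
time_s: 3.08
position: [0.6246, -0.1274, 0.083]
tool_rot: [[0.982, 0.19, 0.003], [0.19, -0.982, -0.001], [0.003, 0.002, -1.0]]
ft_force: [-0.8, 0.8, 7.4]
grip_width: 0.0344
```

```bash
python3 -c "
from g import *
delta(box(-.058,0,.081),down(BY-90))
im,d=vision.get_image('scene'); c=im[150:290,300:440]
cv2.imwrite(f'pics/scene2.png',cv2.resize(c,None,fx=4,fy=4)[:,:,::-1])
"
```

```text
t 3.08 pos [ 0.6246 -0.1274  0.083 ] q [-22.2  37.8  71.6   0.   70.4  56.9] F [-0.8  0.8  7.4] w 34.4
delta [-2.343 -0.053  0.034] [ 0.011 -0.018  0.002]
```

View pics/scene2.png

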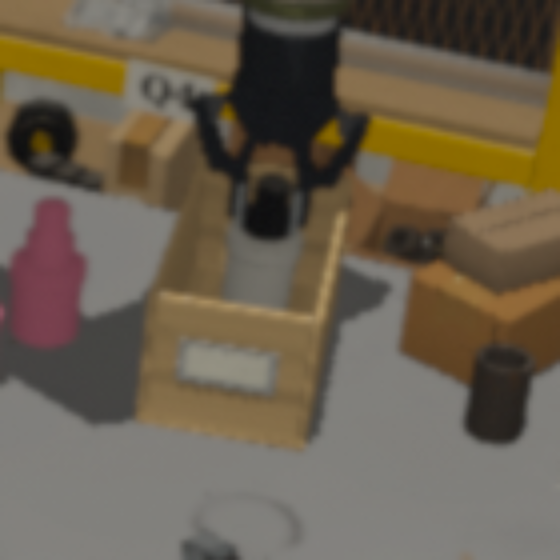

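>>> send_rows:
  targets:
    - [0,0,-0.02,0,0,0,25]
    - [0,0,-0.04,0,0,0,25]

```text
time_s: 3.38
position: [0.6238, -0.1273, 0.0832]
tool_rot: [[0.982, 0.19, -0.0], [0.19, -0.982, -0.0], [-0.0, 0.0, -1.0]]
ft_force: [1.0, -0.5, -3.3]
grip_width: 0.0339
```

>>> send_rows:
  targets:
    - [-0.3,-0.01,0,0,0,0,25]
    - [-0.8,-0.02,0,0,0,0,25]
    - [-1.3,-0.03,0,0,0,0,25]
    - [-1.8,-0.04,0,0,0,0,25]
    - [-2.2,-0.05,0,0,0,0,25]

```text
time_s: 4.0
position: [0.5153, -0.1459, 0.0837]
tool_rot: [[0.982, 0.189, 0.002], [0.189, -0.982, -0.0], [0.002, 0.001, -1.0]]
ft_force: [3.9, 0.7, -0.5]
grip_width: 0.034
```

>>> send_rows:
  targets:
    - [-0.13,0,0,0,0,0,25]
    - [-0.13,0,0,0,0,0,25]
    - [-0.13,0,0.03,0,0,0,25]

```text
time_s: 4.38
position: [0.5106, -0.1471, 0.0833]
tool_rot: [[0.982, 0.19, 0.003], [0.19, -0.982, -0.001], [0.003, 0.002, -1.0]]
ft_force: [-0.5, 3.2, 22.8]
grip_width: 0.0339
```

```bash
python3 -c "
from g import *
delta(box(-.058,0,.081),down(BY-90))
im,d=vision.get_image('scene'); c=im[150:290,300:440]
cv2.imwrite(f'pics/scene3.png',cv2.resize(c,None,fx=4,fy=4)[:,:,::-1])
"
```

```text
t 4.38 pos [ 0.5106 -0.1471  0.0833] q [-28.9  28.9  89.9   0.   61.   50.2] F [-0.5  3.2 22.8] w 33.9
delta [-0.031 -0.008  0.047] [ 0.013 -0.023  0.001]
```

View pics/scene3.png

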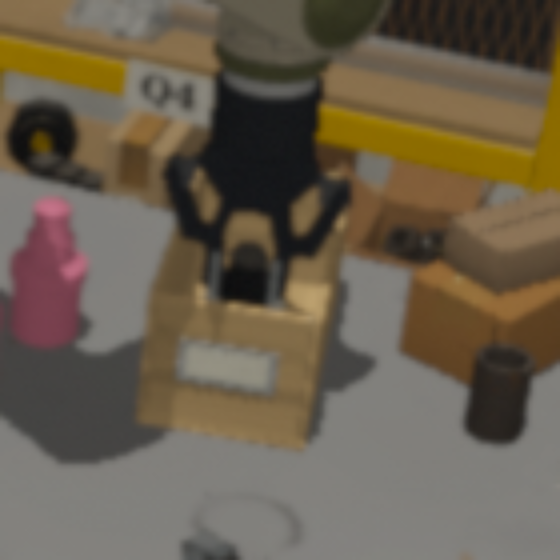

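The filter stands at the front end, and the 23 N reading shows it resting on the floor. I'll ease off and release.

>>> send_rows:
  targets:
    - [0,0,-0.02,0,0,0,25]
    - [0,0,-0.02,0,0,0,60]
    - [0,0,-0.02,0,0,0,60]
    - [0,0,-0.02,0,0,0,60]

```text
time_s: 4.92
position: [0.5089, -0.1468, 0.0824]
tool_rot: [[0.982, 0.19, -0.001], [0.19, -0.982, 0.0], [-0.001, -0.001, -1.0]]
ft_force: [-0.5, -0.0, -1.0]
grip_width: 0.0597
```

>>> send_rows:
  targets:
    - [0,0,-0.4,0,0,0,60]
    - [0,0,-1.2,0,0,0,60]
    - [0,0,-2.2,0,0,0,60]
    - [0,0,-3.2,0,0,0,60]
    - [0,0,-4.0,0,0,0,60]

```text
time_s: 5.55
position: [0.5089, -0.1469, 0.2848]
tool_rot: [[0.982, 0.19, 0.001], [0.19, -0.982, -0.001], [0.001, 0.001, -1.0]]
ft_force: [0.3, 0.7, -0.3]
grip_width: 0.0598
```

```bash
python3 -c "
from g import *
delta([0.53,0.15,.30],down(-103.5))
im,d=vision.get_image('scene'); c=im[150:290,300:440]
cv2.imwrite(f'pics/scene4.png',cv2.resize(c,None,fx=4,fy=4)[:,:,::-1])
"
```

```text
t 5.55 pos [ 0.5089 -0.1469  0.2848] q [-28.9  17.8  71.6  -0.   90.6  50.1] F [ 0.3  0.7 -0.3] w 59.8
delta [ 1.541 -5.75  -0.308] [ 0.004 -0.006  3.055]
```

View pics/scene4.png

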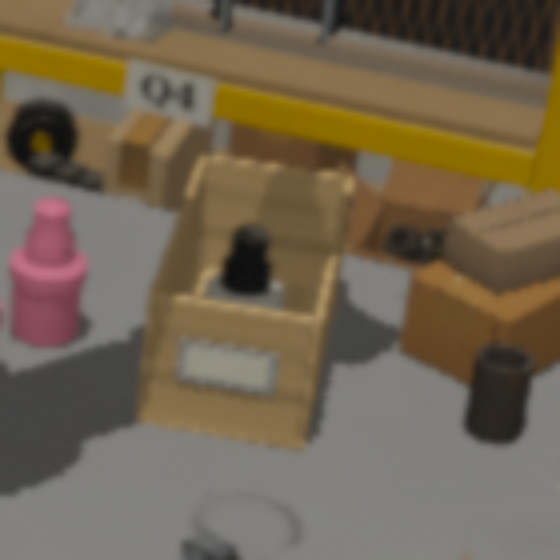

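```bash
cat > kin.py <<'E'
from g import *
from scipy.optimize import least_squares
D=[((-79.7155,21.84,74.386),(.2115,-.5074,.2307)),((-22.2,31.7,62.9),(.6219,-.1262,.1985)),((-22.2,37.8,71.6),(.6246,-.1274,.083)),((-28.9,28.9,89.9),(.5106,-.1471,.0833)),((-28.9,17.8,71.6),(.5089,-.1469,.2848))]
def rz(q,v):
    a,l1,A,B,c=v; q2,q23=np.radians(q[1]),np.radians(q[1]+q[2])
    return np.array([a+l1*np.sin(q2)+A*np.sin(q23)+B*np.cos(q23), c+l1*np.cos(q2)+A*np.cos(q23)-B*np.sin(q23)])
def inp(q,p):
    c,s=np.cos(np.radians(q[0])),np.sin(np.radians(q[0])); return np.array([c*p[0]+s*p[1],-s*p[0]+c*p[1],p[2]])
L=[inp(q,p) for q,p in D]
f=lambda v: np.concatenate([rz(q,v)-l[[0,2]] for (q,_),l in zip(D,L)]+[1e-2*np.array([v[0],v[3]])])
r=least_squares(f,[0,.4,.4,0,-.1])
if __name__=="__main__":
    print([l.round(4) for l in L]); print(r.x.round(4),abs(r.fun).max())
E
python3 kin.py
python3 - <<'E'
from g import *
yaw,el=np.radians([-13.5,40]);a=np.array([np.cos(el)*np.cos(yaw),np.cos(el)*np.sin(yaw),np.sin(el)])
y=np.array([np.sin(yaw),-np.cos(yaw),0]);z=-a;R=np.c_[np.cross(y,z),y,z]
b=np.array([.5125,.2765,.064]); delta(b+.18*a,R)
print(Rot.from_matrix(down(-103.5).T@R).as_rotvec(degrees=True)/8, b+.18*a)
E
```

```text
[array([0.537 , 0.1175, 0.2307]), array([0.6235, 0.1181, 0.1985]), array([0.6264, 0.118 , 0.083 ]), array([0.5181, 0.118 , 0.0833]), array([0.5165, 0.1173, 0.2848])]
[-2.000e-04  5.370e-01  3.510e-01  1.014e-01 -1.290e-01] 0.0010140356405397549
t 5.6 pos [ 0.5101 -0.1475  0.2898] q [-28.9  17.6  71.1  -0.   90.8  50.1] F [ 0.  -0.4  4.6] w 59.8
delta [ 4.152 -7.189  2.187] [ 1.363 -6.211  2.846]
[ 2.84263415e-16 -6.25000000e+00  5.27180400e-16] [0.64657814 0.24431069 0.17970177]
```

```bash
cat > ik.py <<'E'
from kin import *
from itertools import product
lo=np.array([-178.18,-50.72,12.68,-81.47,9.98,-165.26]);hi=np.array([178.18,133.34,142.11,261.47,163.14,165.26])
a0,l1,A,B,c0=r.x
def ik(p,R,T=.31):
    w=np.array(p)-T*R[:,2]; h=T+c0; rr=np.sqrt(w[0]**2+w[1]**2-.118**2); q1=np.degrees(np.arctan2(w[1],w[0])-np.arctan2(.118,rr))
    X,Z=rr-a0,w[2]-h; l2=np.hypot(A,B); g=np.arctan2(B,A); D=np.hypot(X,Z)
    ca=(D*D-l1*l1-l2*l2)/(2*l1*l2)
    if abs(ca)>1: return "out of reach %.3f"%D
    be=np.arccos(ca) # angle of l2 rel l1
    th=np.arctan2(X,Z)-np.arctan2(l2*np.sin(be),l1+l2*np.cos(be))
    q2=np.degrees(th);q3=np.degrees(be-g)  # A at q23, B perpendicular(+90): direction q23+g
    R03=Rot.from_euler("ZY",[q1,q2+q3],degrees=True).as_matrix()
    M=Rot.from_matrix(R03.T@R)
    e=M.as_euler("ZYZ",degrees=True); q4,q5,q6=e[0],e[1],e[2]-90
    out=[]
    for k in (-360,0,360):
        for m in (-360,0,360):
            q=np.array([q1,q2,q3,q4+k,q5,q6+m])
            if (q>=lo).all() and (q<=hi).all(): out.append(q.round(1))
    return out or ("limit",np.round([q1,q2,q3,q4,q5,q6],1))
def Rtilt(el,yawj,flip=1): # tool z = -(axis at elevation el along yaw)
    e,y=np.radians([el,yawj]);a=np.array([np.cos(e)*np.cos(y),np.cos(e)*np.sin(y),np.sin(e)])
    Y=flip*np.array([np.sin(y),-np.cos(y),0]);return np.c_[np.cross(Y,-a),Y,-a],a
E
python3 - <<'E'
from ik import *
print(ik([.6219,-.1262,.1985],down(-79.1)), "obs -22.2,31.7,62.9,0,85.5,56.6")
b=np.array([.5125,.2765,.064])
for T in (.25,.31,.36):
  for fl in (1,-1):
    for el in (40,55,70,90):
        R,a=Rtilt(el,-13.5,fl);_,a0_=Rtilt(40,-13.5)
        p=b+.072*a0_
        print(T,fl,el,[ik(p+[0,0,dz],R,T) for dz in (0,.1)])
E
```

```text
[array([-22.2,  31.7,  63. ,   0. ,  85.4,  56.9])] obs -22.2,31.7,62.9,0,85.5,56.6
0.25 1 40 [[array([  7.6,  55.6,  43.1,  20.3, 127.6, 116.6])], [array([  7.6,  51.4,  36. ,  24.3, 138. , 122.5])]]
0.25 1 55 [[array([  8.9,  48.8,  50.9,  13.7, 112.6, 114. ])], [array([  8.9,  44.8,  42.9,  15.3, 124.2, 117.4])]]
0.25 1 70 [[array([ 10.8,  42.3,  59.8,   8.1,  96.2, 113.8])], [array([ 10.8,  38.1,  51.3,   8.5, 108.7, 115.7])]]
0.25 1 90 [[array([ 14.1,  35. ,  72.2,   0. ,  72.8, 117.6])], [array([ 14.1,  30.2,  63.7,   0. ,  86.1, 117.6])]]
0.25 -1 40 [[array([  7.6,  55.6,  43.1,  20.3, 127.6, -63.4])], [array([  7.6,  51.4,  36. ,  24.3, 138. , -57.5])]]
0.25 -1 55 [[array([  8.9,  48.8,  50.9,  13.7, 112.6, -66. ])], [array([  8.9,  44.8,  42.9,  15.3, 124.2, -62.6])]]
0.25 -1 70 [[array([ 10.8,  42.3,  59.8,   8.1,  96.2, -66.2])], [array([ 10.8,  38.1,  51.3,   8.5, 108.7, -64.3])]]
0.25 -1 90 [[array([ 14.1,  35. ,  72.2,   0. ,  72.8, -62.4])], [array([ 14.1,  30.2,  63.7,   0. ,  86.1, -62.4])]]
0.31 1 40 [[array([  6.4,  61.7,  32.4,  20.6, 132.2, 117.3])], [array([  6.
[... 1127 characters left out ...]
ray([  9.5,  45.9,  53.4,   7.8,  99.2, 113. ])], [array([  9.5,  42. ,  44.8,   8.3, 111.5, 114.8])]]
0.36 1 90 [[array([ 14.1,  35. ,  72.2,   0. ,  72.8, 117.6])], [array([ 14.1,  30.2,  63.7,   0. ,  86.1, 117.6])]]
0.36 -1 40 [[array([  5.5,  67.6,  21.1,  21.7, 137.6, -61.1])], ('limit', array([  5.5,  64.6,  12.4,  28.3, 148.2, -52.9]))]
0.36 -1 55 [[array([  7.2,  56. ,  38.1,  13.3, 118.5, -66.4])], [array([  7.2,  52.6,  29.5,  15.3, 130.1, -62.8])]]
0.36 -1 70 [[array([  9.5,  45.9,  53.4,   7.8,  99.2, -67. ])], [array([  9.5,  42. ,  44.8,   8.3, 111.5, -65.2])]]
0.36 -1 90 [[array([ 14.1,  35. ,  72.2,   0. ,  72.8, -62.4])], [array([ 14.1,  30.2,  63.7,   0. ,  86.1, -62.4])]]
```

>>> send_rows:
  targets:
    - [0.45,-1.0,0,0,0,0.6,66]
    - [0.95,-2.1,0,0,0,1.2,66]
    - [1.45,-3.25,0,0,0,1.8,66]
    - [2.0,-4.4,0,0,0,2.4,66]
    - [2.5,-5.4,0,0,0,3.05,66]
  grip_force: 60

```text
time_s: 6.22
position: [0.5806, 0.1441, 0.2824]
tool_rot: [[0.972, -0.235, -0.001], [-0.235, -0.972, -0.0], [-0.001, 0.0, -1.0]]
ft_force: [0.6, -0.3, 0.7]
grip_width: 0.0662
```

```bash
python3 - <<'E'
from ik import *
R,a=Rtilt(40,-13.5);b=np.array([.5125,.2765,.064]);p=b+.072*a
print(p);delta(p+[0,0,.09],R)
R2,_=Rtilt(60,-13.5); delta(p+[-.03,0,.12],R2)
E
```

```text
[0.56613126 0.26362427 0.11028071]
t 6.22 pos [0.5806 0.1441 0.2824] q [  2.6  25.2  60.4  -0.   94.4 106.2] F [ 0.6 -0.3  0.7] w 66.2
delta [-0.843 -2.256  1.642] [-4.000e-03 -6.246e+00 -1.300e-02]
t 6.22 pos [0.5806 0.1441 0.2824] q [  2.6  25.2  60.4  -0.   94.4 106.2] F [ 0.6 -0.3  0.7] w 66.2
delta [-1.426 -2.115  1.043] [-2.000e-03 -3.746e+00 -1.400e-02]
```

>>> send_rows:
  targets:
    - [-0.2,-0.5,0.1,0,-1.25,0,66]
    - [-0.4,-1.0,0.4,0,-2.5,0,66]
    - [-0.6,-1.5,0.8,0,-3.75,0,66]
    - [-0.8,-2.0,1.2,0,-5.0,0,66]
    - [-0.84,-2.23,1.6,0,-6.25,0,66]

```text
time_s: 6.85
position: [0.5654, 0.2613, 0.2019]
tool_rot: [[0.621, -0.231, -0.749], [-0.148, -0.973, 0.178], [-0.77, 0.0, -0.639]]
ft_force: [0.3, 0.9, -0.0]
grip_width: 0.066
```

>>> send_rows:
  targets:
    - [0,0,0,0,0,0,66]

```text
time_s: 6.98
position: [0.5658, 0.26, 0.1974]
tool_rot: [[0.618, -0.233, -0.751], [-0.151, -0.972, 0.178], [-0.771, 0.004, -0.637]]
ft_force: [-0.2, -0.1, 1.3]
grip_width: 0.0663
```

```bash
python3 - <<'E'
from ik import *
R,a=Rtilt(40,-13.5);b=np.array([.5125,.2765,.064]);p=b+.072*a
delta(p,R)
q=status.observe()["q"];s=status.observe()
for T in (.25,.28,.31,.34): print(T,ik(s["position"],s["tool_rot"],T))
for n in ('scene','top'):
    im,d=vision.get_image(n); W=cloud(n,d); np.save(f"pics/{n}5W.npy",W)
    c=im[120:240,180:320] if n=='scene' else im[80:200,160:300]
    cv2.imwrite(f'pics/{n}5.png',cv2.resize(c,None,fx=4,fy=4)[:,:,::-1])
E
```

```text
t 6.97 pos [0.5658 0.26   0.1974] q [  7.2  52.6  36.1  23.6 137.5 121.5] F [-0.2 -0.1  1.3] w 66.3
delta [ 1.337 -0.08   1.117] [ 0.019  0.058 -0.02 ]
0.25 [array([  7.3,  51.9,  37.3,  23.5, 137. , 121.4])]
0.28 [array([  6.7,  55. ,  32.1,  23.8, 139.1, 121.8])]
0.31 [array([  6.2,  58.3,  26.3,  24.4, 141.6, 122.6])]
0.34 [array([  5.6,  62.1,  19.4,  25.6, 144.6, 124. ])]
```

View pics/scene5.png

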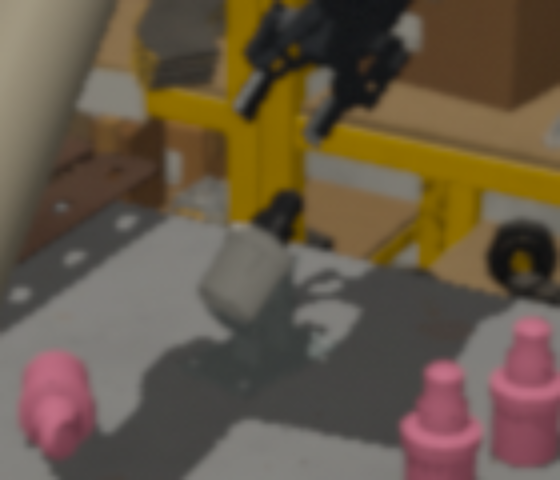

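View pics/top5.png

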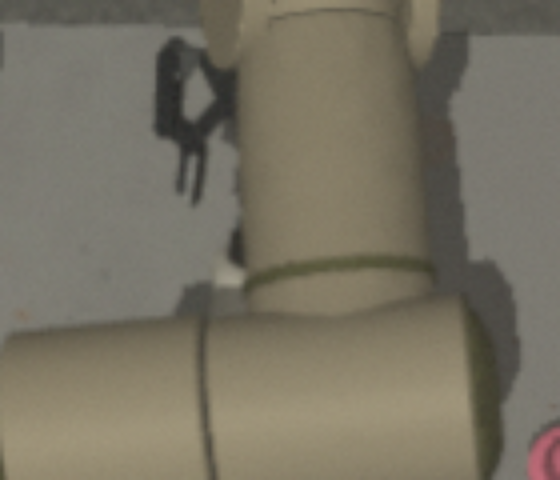

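>>> send_rows:
  targets:
    - [0.35,-0.08,0.3,0,0.05,0,66]
    - [0.7,-0.08,0.6,0,0.05,0,66]
    - [1.05,-0.08,0.88,0,0.05,0,66]
    - [1.25,-0.08,1.05,0,0.05,0,66]
    - [1.33,-0.08,1.12,0,0.05,0,66]

```text
time_s: 7.7
position: [0.5665, 0.2639, 0.1172]
tool_rot: [[0.633, -0.233, -0.738], [-0.151, -0.973, 0.177], [-0.759, -0.001, -0.651]]
ft_force: [-0.2, 0.7, 0.0]
grip_width: 0.0662
```

```bash
python3 - <<'E'
from ik import *
R,a=Rtilt(40,-13.5);b=np.array([.5125,.2765,.064]);p=b+.071*a
delta(p,R)
for n in ('scene',):
    im,d=vision.get_image(n)
    c=im[140:220,200:290]
    cv2.imwrite(f'pics/{n}6.png',cv2.resize(c,None,fx=6,fy=6,interpolation=cv2.INTER_CUBIC)[:,:,::-1])
E
```

```text
t 7.7 pos [0.5665 0.2639 0.1172] q [  7.5  55.8  41.6  20.3 128.2 116.9] F [-0.2  0.7  0. ] w 66.2
delta [0.1   0.008 0.115] [ 0.    -0.073  0.008]
```

View pics/scene6.png

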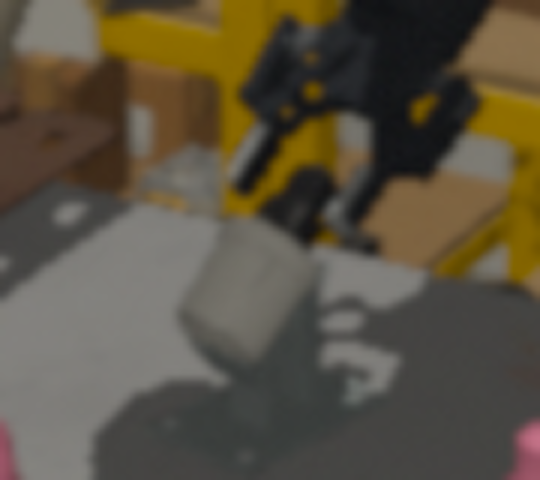

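>>> send_rows:
  targets:
    - [0.08,0,0.09,0,-0.04,0,66]
    - [0.08,0,0.09,0,-0.04,0,66]

```text
time_s: 8.0
position: [0.5655, 0.2642, 0.1099]
tool_rot: [[0.626, -0.233, -0.744], [-0.15, -0.973, 0.178], [-0.765, 0.0, -0.644]]
ft_force: [0.2, -0.1, 0.3]
grip_width: 0.0662
```

>>> send_rows:
  targets:
    - [0,0,0,0,0,0,50]
    - [0,0,0,0,0,0,25]
    - [0,0,0,0,0,0,25]
    - [0,0,0,0,0,0,25]
    - [0,0,0,0,0,0,25]

```text
time_s: 8.62
position: [0.5658, 0.2639, 0.1106]
tool_rot: [[0.627, -0.233, -0.744], [-0.15, -0.972, 0.178], [-0.765, -0.0, -0.644]]
ft_force: [2.7, -3.6, 5.4]
grip_width: 0.0346
```

```bash
python3 - <<'E'
from ik import *
R,a=Rtilt(40,-13.5);b=np.array([.5125,.2765,.064]);p=b+.071*a
delta(p,R); print(status.observe()["wrist_torque"].round(2))
for n in ('scene',):
    im,d=vision.get_image(n)
    c=im[140:220,200:290]
    cv2.imwrite(f'pics/{n}7.png',cv2.resize(c,None,fx=6,fy=6,interpolation=cv2.INTER_CUBIC)[:,:,::-1])
E
```

```text
t 8.62 pos [0.5658 0.2639 0.1106] q [  7.5  56.3  41.9  20.3 128.  116.7] F [ 2.7 -3.6  5.4] w 34.6
delta [0.009 0.004 0.018] [ 0.002 -0.016  0.003]
[-0.25  0.05  0.36]
```

View pics/scene7.png

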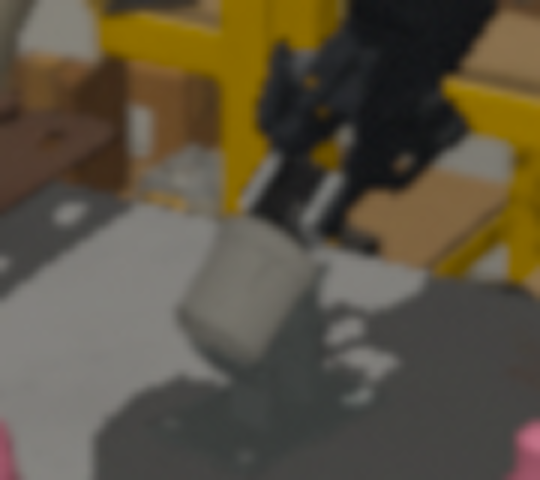

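>>> send_rows:
  targets:
    - [0,0,0,0,0,0,25]
    - [-0.15,0,-0.13,0,0,0,25]
    - [-0.45,0,-0.38,0,0,0,25]
    - [-0.85,0,-0.7,0,0,0,25]
    - [-1.25,0,-1.05,0,0,0,25]
  grip_force: 80

```text
time_s: 9.3
position: [0.5654, 0.2645, 0.1932]
tool_rot: [[0.627, -0.232, -0.744], [-0.15, -0.973, 0.178], [-0.765, -0.0, -0.644]]
ft_force: [0.3, 0.2, -3.5]
grip_width: 0.0339
```

```bash
python3 - <<'E'
from ik import *
delta([.58,.12,.22],down(-103.5))
for el in (40,60,75,90):
  R,a=Rtilt(el,-13.5); print(ik([.57,.2,.21],R,.254))
for n in ('scene',):
    im,d=vision.get_image(n)
    c=im[110:220,200:290]
    cv2.imwrite(f'pics/{n}8.png',cv2.resize(c,None,fx=5,fy=5,interpolation=cv2.INTER_CUBIC)[:,:,::-1])
E
```

```text
t 9.3 pos [0.5654 0.2645 0.1932] q [  7.5  52.6  36.5  23.4 136.4 121.3] F [ 0.3  0.2 -3.5] w 33.9
delta [ 0.205  2.743 -1.077] [1.000e-03 6.235e+00 8.000e-03]
[array([  2.7,  50.3,  38.6,  18.8, 138.4, 114.9])]
[array([  4.3,  41.1,  48.6,  10. , 118.7, 110.4])]
[array([  5.9,  34.3,  57.7,   5.1, 102.2, 109.9])]
[array([  8.1,  28.1,  67.4,   0. ,  84.5, 111.6])]
```

View pics/scene8.png

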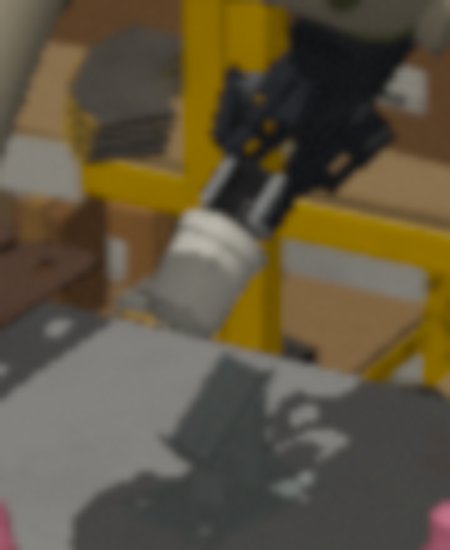

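>>> send_rows:
  targets:
    - [0.03,0.4,-0.3,0,1.0,0,25]
    - [0.06,0.9,-0.55,0,2.2,0,25]
    - [0.1,1.5,-0.8,0,3.4,0,25]
    - [0.15,2.1,-0.95,0,4.6,0,25]
    - [0.2,2.6,-1.05,0,5.7,0,25]

```text
time_s: 9.98
position: [0.5802, 0.1261, 0.2187]
tool_rot: [[0.97, -0.233, -0.068], [-0.232, -0.973, 0.016], [-0.07, -0.0, -0.998]]
ft_force: [-0.3, -0.6, -4.2]
grip_width: 0.0336
```

>>> send_rows:
  targets:
    - [0,0.14,0,0,0.54,0,25]
    - [0,0.14,0,0,0.54,0,25]
    - [0,0.14,0,0,0.54,0,25]

```text
time_s: 10.35
position: [0.579, 0.1206, 0.2175]
tool_rot: [[0.973, -0.233, -0.002], [-0.233, -0.973, 0.001], [-0.002, -0.0, -1.0]]
ft_force: [0.9, 0.4, -4.2]
grip_width: 0.0336
```

```bash
python3 - <<'E'
from fit import *
from ik import *
delta([.58,.12,.1],down(-103.5))
s=status.observe();p=s["position"]
im,d=vision.get_image('scene');W=cloud('scene',d)
cv2.imwrite('pics/scene9.png',cv2.resize(im[110:250,200:340],None,fx=4,fy=4,interpolation=cv2.INTER_CUBIC)[:,:,::-1])
for r in vision.masks_of('scene','filter_new')[:4]+vision.masks_of('scene','filter_old')[:4]:
    P=W[r["pixels"]];P=P[~np.isnan(P[:,0])]; m=np.median(P,0)
    print(round(r['p'],2),r['extent'],m.round(3))
    if np.hypot(*(m[:2]-p[:2]))<.06:
        P=P[(P[:,2]<p[2]+.0)]
        def f(v):
            a=np.array([v[3],v[4],1]);return sdist(P,v[:3],a/np.linalg.norm(a))
        q=least_squares(f,[*p[:2],p[2]-.071,0,0],loss="soft_l1",f_scale=.002).x; print(len(P),P[:,2].min(),"base",q.round(4),np.median(f(q)))
E
```

```text
t 10.35 pos [0.579  0.1206 0.2175] q [  0.3  26.6  68.8   0.   84.7 103.7] F [ 0.9  0.4 -4.2] w 33.6
delta [0.026 0.007 2.351] [-0.002  0.014  0.006]
0.79 [278.4, 140.7, 298.4, 179.5] [0.561 0.113 0.2  ]
354 0.14811304937587616 base [ 0.5851  0.1204  0.1455 -0.0766 -0.0177] 0.001908505476102813
0.63 [184.2, 209.7, 203.2, 231.3] [0.349 0.322 0.044]
0.92 [278.7, 210.1, 299.9, 244.3] [0.412 0.029 0.064]
0.78 [350.8, 206.2, 370.8, 226.1] [ 0.529 -0.142  0.091]
0.72 [301.2, 198.6, 318.7, 236.3] [0.506 0.004 0.059]
0.6 [334.1, 189.2, 390.3, 264.2] [ 0.463 -0.142  0.065]
```

View pics/scene9.png

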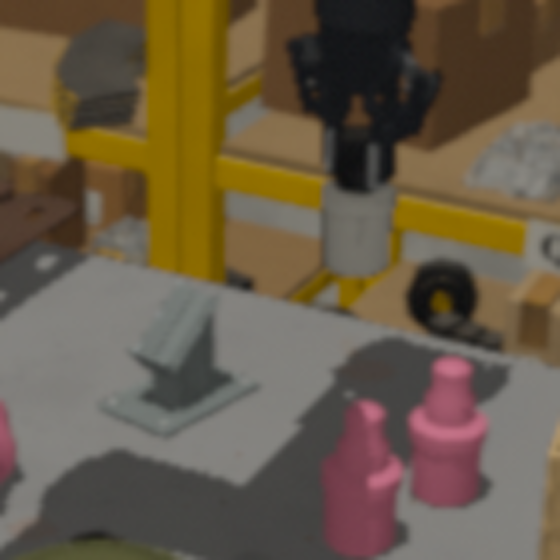

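>>> send_rows:
  targets:
    - [0,0,0.6,0,0,0,25]
    - [0,0,1.3,0,0,0,25]
    - [0,0,2.0,0,0,0,25]
    - [0,0,2.5,0,0,0,25]
    - [0,0,2.75,0,0,0,25]

```text
time_s: 11.12
position: [0.5788, 0.1203, 0.0786]
tool_rot: [[0.973, -0.233, -0.003], [-0.233, -0.973, 0.0], [-0.003, 0.0, -1.0]]
ft_force: [-0.6, 0.1, -3.9]
grip_width: 0.0335
```

>>> send_rows:
  targets:
    - [0,0,0.04,0,0,0,25]
    - [0,0,0.08,0,0,0,25]

```text
time_s: 11.38
position: [0.5796, 0.1202, 0.0771]
tool_rot: [[0.973, -0.233, 0.002], [-0.233, -0.973, 0.0], [0.002, -0.0, -1.0]]
ft_force: [0.2, 0.4, -3.6]
grip_width: 0.0339
```

>>> send_rows:
  targets:
    - [0,0,0.03,0,0,0,25]
    - [0,0,0.06,0,0,0,25]

```text
time_s: 11.62
position: [0.5792, 0.1202, 0.0736]
tool_rot: [[0.973, -0.233, 0.001], [-0.233, -0.973, 0.0], [0.001, -0.0, -1.0]]
ft_force: [-0.1, -0.3, -4.3]
grip_width: 0.0337
```

>>> send_rows:
  targets:
    - [0,0,0.03,0,0,0,25]
    - [0,0,0.03,0,0,0,25]

```text
time_s: 11.88
position: [0.5791, 0.1201, 0.0719]
tool_rot: [[0.973, -0.233, 0.0], [-0.233, -0.973, 0.0], [0.0, -0.0, -1.0]]
ft_force: [0.2, -0.0, -3.1]
grip_width: 0.0339
```

>>> send_rows:
  targets:
    - [0,0,0.02,0,0,0,25]
    - [0,0,0.03,0,0,0,25]

```text
time_s: 12.12
position: [0.5797, 0.1199, 0.0717]
tool_rot: [[0.973, -0.233, 0.003], [-0.233, -0.973, -0.0], [0.003, -0.0, -1.0]]
ft_force: [-2.8, -2.6, 10.5]
grip_width: 0.0337
```

```bash
python3 - <<'E'
from h import *
s=status.observe();print(s["position"].round(4),s["ft_force"].round(1),s["wrist_torque"].round(2))
im,d=vision.get_image('scene')
cv2.imwrite('pics/scene10.png',cv2.resize(im[140:240,220:350],None,fx=5,fy=5,interpolation=cv2.INTER_CUBIC)[:,:,::-1])
E
```

```text
[0.5797 0.1199 0.0717] [-2.8 -2.6 10.5] [-0.31  0.48 -0.02]
```

View pics/scene10.png

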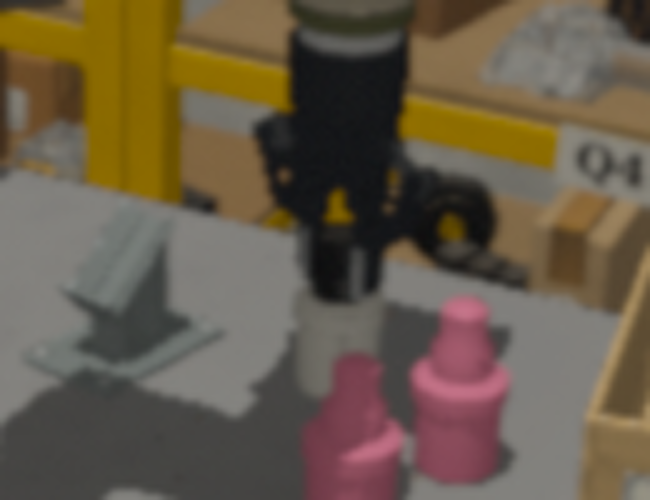

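>>> send_rows:
  targets:
    - [0,0,-0.02,0,0,0,25]
    - [0,0,-0.02,0,0,0,62]
    - [0,0,-0.02,0,0,0,62]
    - [0,0,-0.02,0,0,0,62]
    - [0,0,-0.02,0,0,0,62]
  grip_force: 50

```text
time_s: 12.8
position: [0.579, 0.1202, 0.0712]
tool_rot: [[0.973, -0.233, -0.0], [-0.233, -0.973, 0.0], [-0.0, -0.0, -1.0]]
ft_force: [0.0, 0.3, 0.3]
grip_width: 0.062
```

>>> send_rows:
  targets:
    - [0,0,-0.3,0,0,0,62]
    - [0,0,-0.8,0,0,0,62]
    - [0,0,-1.4,0,0,-1.0,62]
    - [0,0,-2.0,0,0,-2.0,62]
    - [0,0,-2.0,0,0,-3.05,62]

```text
time_s: 13.42
position: [0.58, 0.1203, 0.1749]
tool_rot: [[0.981, 0.195, 0.006], [0.195, -0.981, 0.0], [0.006, 0.001, -1.0]]
ft_force: [-0.4, 0.9, -1.4]
grip_width: 0.0621
```

```bash
python3 - <<'E'
from fit import *
from ik import *
p=np.array([.579,.12,0])
for n in ('scene','top'):
    im,d=vision.get_image(n);W=cloud(n,d)
    c=im[140:240,220:350] if n=='scene' else im[80:200,200:340]
    cv2.imwrite(f'pics/{n}11.png',cv2.resize(c,None,fx=4,fy=4,interpolation=cv2.INTER_CUBIC)[:,:,::-1])
    for r in vision.masks_of(n,'filter_new')[:4]+vision.masks_of(n,'filter_old')[:4]:
        P=W[r["pixels"]];P=P[~np.isnan(P[:,0])]; m=np.median(P,0)
        if np.hypot(*(m[:2]-p[:2]))<.06:
            P=P[P[:,2]<.125]
            f=lambda v: sdist(P,np.array([v[0],v[1],0]),np.array([0,0,1.]))
            q=least_squares(f,p[:2],loss="soft_l1",f_scale=.002).x; print(n,r['p'],len(P),P[:,2].max(),"xy",q.round(4),np.median(f(q)))
delta([.579,.12,.073],down(BY-90))
E
```

```text
scene 0.71 366 0.11761259681642176 xy [0.581 0.117] 0.002129160449532064
t 13.72 pos [0.5788 0.1202 0.1712] q [ 0.3 28.6 73.2  0.  78.2 79.5] F [0.8 0.4 0.2] w 62.3
delta [0.004 0.004 1.963] [-0.001  0.003 -0.017]
```

View pics/scene11.png

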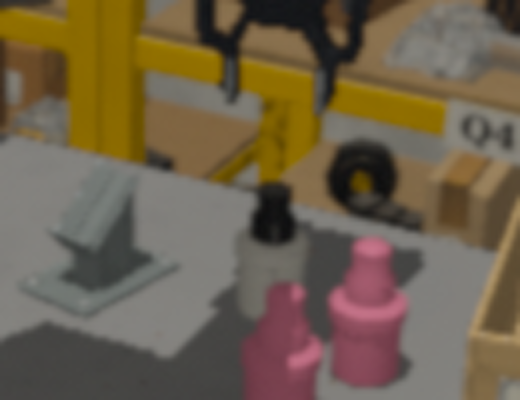

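The new filter stands free and upright on the bench at about (270,250) in the crop. I'll retake it by the cap.

>>> send_rows:
  targets:
    - [0,0,0.6,0,0,0,62]
    - [0,0,1.3,0,0,0,62]
    - [0,0,1.8,0,0,0,62]
    - [0,0,1.96,0,0,0,62]
    - [0,0,1.96,0,0,0,62]

```text
time_s: 14.35
position: [0.5791, 0.1202, 0.0733]
tool_rot: [[0.982, 0.189, -0.0], [0.189, -0.982, 0.0], [-0.0, -0.0, -1.0]]
ft_force: [-0.1, 0.2, -0.9]
grip_width: 0.0617
```

>>> send_rows:
  targets:
    - [0,0,0,0,0,0,25]
    - [0,0,0,0,0,0,25]
    - [0,0,0,0,0,0,25]
    - [0,0,0,0,0,0,25]

```text
time_s: 14.85
position: [0.5798, 0.12, 0.0747]
tool_rot: [[0.982, 0.19, 0.003], [0.19, -0.982, -0.0], [0.003, 0.001, -1.0]]
ft_force: [-0.8, -1.1, 6.0]
grip_width: 0.0326
```

>>> send_rows:
  targets:
    - [0,0,-0.3,0,0,0,25]
    - [0,0,-1.0,0,0,0,25]
    - [0,0,-1.9,0,0,0,25]
    - [0,0,-2.8,0,0,0,25]
    - [0,0,-3.2,0,0,0,25]

```text
time_s: 15.48
position: [0.5791, 0.1203, 0.2366]
tool_rot: [[0.982, 0.19, 0.004], [0.19, -0.982, 0.0], [0.004, 0.0, -1.0]]
ft_force: [0.4, 0.3, -4.6]
grip_width: 0.0324
```

```bash
python3 - <<'E'
from g import *
delta(box(.058,0,.24),down(BY-90)); print(box(.058,0,0))
E
```

```text
t 15.47 pos [0.5791 0.1203 0.2366] q [ 0.3 25.7 67.   0.  87.  79.3] F [ 0.4  0.3 -4.6] w 32.4
delta [-0.07   4.984 -0.066] [ 0.004 -0.026  0.001]
[ 0.62294593 -0.12499271  0.        ]
```

>>> send_rows:
  targets:
    - [0,0.6,0,0,0,0,25]
    - [-0.02,1.6,0,0,0,0,25]
    - [-0.04,2.7,0,0,0,0,25]
    - [-0.06,3.8,0,0,0,0,25]
    - [-0.07,4.6,0,0,0,0,25]

```text
time_s: 16.1
position: [0.6188, -0.1084, 0.2335]
tool_rot: [[0.982, 0.189, -0.001], [0.189, -0.982, 0.0], [-0.001, -0.0, -1.0]]
ft_force: [0.5, 1.5, -3.9]
grip_width: 0.0321
```

>>> send_rows:
  targets:
    - [0,0.25,0,0,0,0,25]
    - [0,0.38,0,0,0,0,25]
    - [0,0.38,0,0,0,0,25]
    - [0,0.38,0,0,0,0,25]

```text
time_s: 16.6
position: [0.6227, -0.1238, 0.2334]
tool_rot: [[0.982, 0.191, 0.0], [0.191, -0.982, 0.0], [0.0, -0.0, -1.0]]
ft_force: [-0.1, -0.2, -4.5]
grip_width: 0.0327
```

```bash
python3 - <<'E'
from g import *
delta(box(.058,0,.082),down(BY-90))
im,d=vision.get_image('scene')
cv2.imwrite('pics/scene12.png',cv2.resize(im[120:280,300:440],None,fx=4,fy=4,interpolation=cv2.INTER_CUBIC)[:,:,::-1])
E
```

```text
t 16.6 pos [ 0.6227 -0.1238  0.2334] q [-21.9  30.5  59.3   0.   90.2  57.1] F [-0.1 -0.2 -4.5] w 32.7
delta [0.    0.025 3.029] [-0.002 -0.001  0.009]
```

View pics/scene12.png

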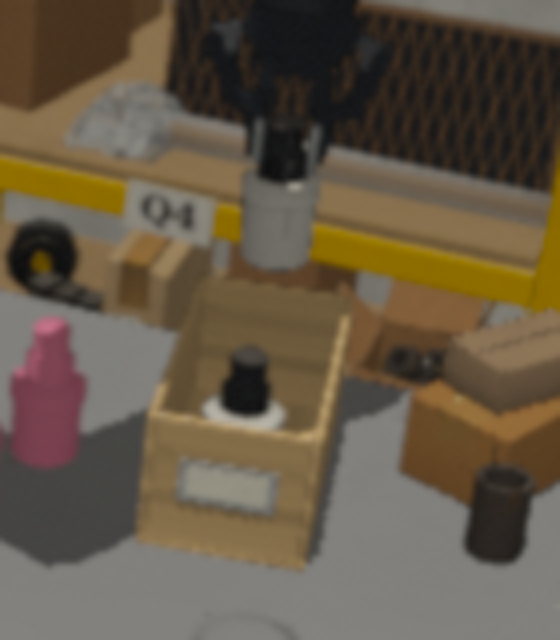

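>>> send_rows:
  targets:
    - [0,0.02,0.5,0,0,0,25]
    - [0,0.02,1.1,0,0,0,25]
    - [0,0.02,1.7,0,0,0,25]
    - [0,0.02,2.2,0,0,0,25]
    - [0,0.02,2.6,0,0,0,25]

```text
time_s: 17.27
position: [0.6228, -0.1251, 0.1023]
tool_rot: [[0.982, 0.191, -0.001], [0.191, -0.982, 0.0], [-0.001, -0.001, -1.0]]
ft_force: [-0.5, -0.7, -3.9]
grip_width: 0.0328
```

>>> send_rows:
  targets:
    - [0,0,0.12,0,0,0,25]
    - [0,0,0.24,0,0,0,25]
    - [0,0,0.28,0,0,0,25]
    - [0,0,0.28,0,0,0,25]

```text
time_s: 17.77
position: [0.6231, -0.126, 0.0897]
tool_rot: [[0.982, 0.19, 0.001], [0.19, -0.982, -0.0], [0.001, 0.0, -1.0]]
ft_force: [0.1, -0.6, -4.1]
grip_width: 0.0328
```

>>> send_rows:
  targets:
    - [0,0,0.03,0,0,0,25]
    - [0,0,0.06,0,0,0,25]

```text
time_s: 18.02
position: [0.623, -0.126, 0.0864]
tool_rot: [[0.982, 0.19, 0.0], [0.19, -0.982, -0.0], [0.0, 0.0, -1.0]]
ft_force: [0.3, -0.3, -4.0]
grip_width: 0.0323
```

>>> send_rows:
  targets:
    - [0,0,0.02,0,0,0,25]
    - [0,0,0.04,0,0,0,25]
    - [0,0,0.04,0,0,0,25]

```text
time_s: 18.4
position: [0.6229, -0.1259, 0.0841]
tool_rot: [[0.982, 0.19, -0.0], [0.19, -0.982, 0.0], [-0.0, -0.0, -1.0]]
ft_force: [0.3, 0.7, -4.4]
grip_width: 0.0326
```

>>> send_rows:
  targets:
    - [0,0,0.02,0,0,0,25]
    - [0,0,0.02,0,0,0,25]

```text
time_s: 18.65
position: [0.6229, -0.1259, 0.0831]
tool_rot: [[0.982, 0.19, -0.0], [0.19, -0.982, 0.0], [-0.0, -0.0, -1.0]]
ft_force: [-0.1, -0.0, -4.4]
grip_width: 0.0321
```

>>> send_rows:
  targets:
    - [0,0,0.02,0,0,0,25]
    - [0,0,0.02,0,0,0,25]

```text
time_s: 18.9
position: [0.6232, -0.126, 0.0827]
tool_rot: [[0.982, 0.19, 0.001], [0.19, -0.982, -0.0], [0.001, 0.001, -1.0]]
ft_force: [-0.7, -0.2, 0.1]
grip_width: 0.0327
```

>>> send_rows:
  targets:
    - [0,0,0.02,0,0,0,25]
    - [0,0,0.02,0,0,0,25]

```text
time_s: 19.15
position: [0.6236, -0.1262, 0.0826]
tool_rot: [[0.982, 0.19, 0.003], [0.19, -0.982, -0.001], [0.002, 0.001, -1.0]]
ft_force: [-0.3, 0.2, 7.4]
grip_width: 0.0322
```

Contact is confirmed: the force went from −4.4 to +7.4 N. Now I release and withdraw.

>>> send_rows:
  targets:
    - [0,0,-0.01,0,0,0,25]
    - [0,0,-0.01,0,0,0,58]
    - [0,0,-0.01,0,0,0,58]
    - [0,0,-0.01,0,0,0,58]
    - [0,0,-0.01,0,0,0,58]

```text
time_s: 19.77
position: [0.6229, -0.126, 0.0816]
tool_rot: [[0.982, 0.19, -0.0], [0.19, -0.982, 0.0], [-0.0, -0.0, -1.0]]
ft_force: [-0.6, 0.5, -0.1]
grip_width: 0.0581
```

>>> send_rows:
  targets:
    - [0,0,-0.3,0,0,0,58]
    - [0,0,-0.9,0,0,0,58]
    - [0,0,-1.8,0,0,0,58]
    - [0,0,-2.8,0,0,0,58]
    - [0,0,-3.6,0,0,0,58]

```text
time_s: 20.4
position: [0.6229, -0.1259, 0.2652]
tool_rot: [[0.982, 0.19, 0.003], [0.19, -0.982, -0.001], [0.002, 0.002, -1.0]]
ft_force: [0.9, -0.4, -0.9]
grip_width: 0.0581
```

>>> send_rows:
  targets:
    - [0,0.9,-0.3,0,0,0,58]
    - [0,2.0,-0.3,0,0,0,58]
    - [-0.5,3.0,-0.3,0,0,0,58]
    - [-1.0,4.0,-0.3,0,0,0,58]
    - [-1.5,4.8,-0.3,0,0,0,58]

```text
time_s: 21.02
position: [0.594, -0.3777, 0.2776]
tool_rot: [[0.982, 0.189, 0.001], [0.189, -0.982, -0.001], [0.0, 0.001, -1.0]]
ft_force: [0.3, 0.2, 0.2]
grip_width: 0.0582
```

```bash
python3 - <<'E'
from fit import *
from g import *
c,s_=np.cos(np.radians(BY)),np.sin(np.radians(BY))
for n in ('scene','top'):
    im,d=vision.get_image(n);W=cloud(n,d)
    cr=im[150:290,300:440] if n=='scene' else im[80:220,310:430]
    cv2.imwrite(f'pics/{n}13.png',cv2.resize(cr,None,fx=4,fy=4,interpolation=cv2.INTER_CUBIC)[:,:,::-1])
    for l in ('filter_new','filter_old'):
      for r in vision.masks_of(n,l)[:5]:
        P=W[r["pixels"]];P=P[~np.isnan(P[:,0])]; m=np.median(P,0);dd=m-BOX
        if abs(dd[1])<.06 and abs(dd[0])<.11 and len(P)<1500:
            P=P[(P[:,2]<.14)&(P[:,2]>.04)]
            f=lambda v: sdist(P,np.array([v[0],v[1],.008]),np.array([0,0,1.]))
            q=least_squares(f,m[:2],loss="soft_l1",f_scale=.002).x; e=q-BOX[:2]
            print(n,l,round(r['p'],2),len(P),P[:,2].max().round(3),q.round(4),"box xy",np.round([c*e[0]+s_*e[1],-s_*e[0]+c*e[1]],4),np.median(f(q)).round(4))
s=status.observe();print(s["time_s"],s["position"],s["ft_force"])
E
```

```text
scene filter_new 0.74 215 0.126 [ 0.6236 -0.1277] box xy [ 0.0581 -0.0028] 0.0015
scene filter_old 0.78 299 0.127 [ 0.5409 -0.1396] box xy [-0.0253  0.0013] 0.0017
top filter_new 0.76 304 0.129 [ 0.6215 -0.1279] box xy [ 0.0561 -0.0026] 0.0017
21.325 [ 0.59529227 -0.37472827  0.27749632] [-0.64602261  0.54844469  0.12257101]
```

View pics/scene13.png

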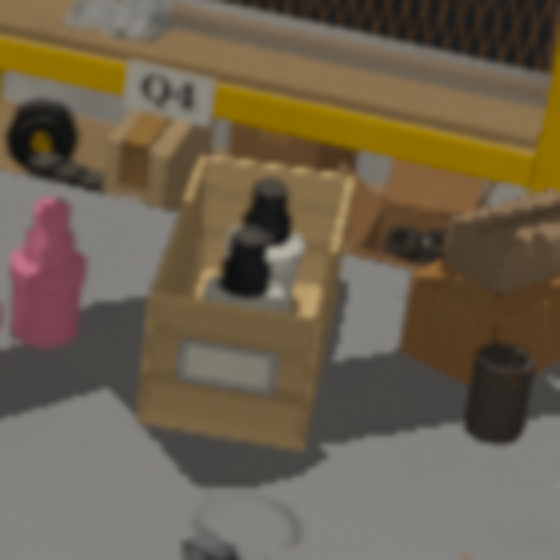

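View pics/top13.png

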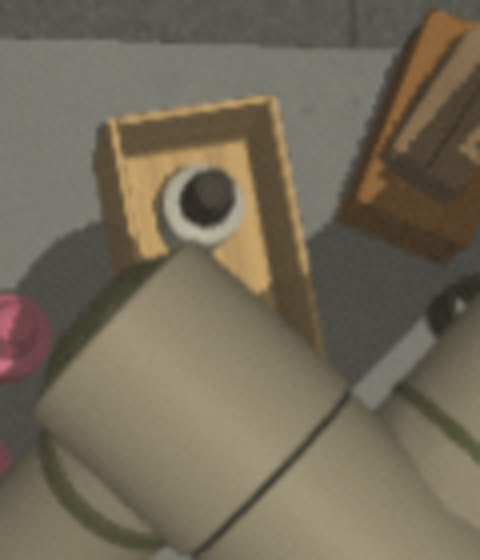

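The new filter is in the rear half at box x ≈ 57 mm. The fit for the older one mixed in pixels from both filters, so I'll swing the arm aside and check it from above.

>>> send_rows:
  targets:
    - [-1.0,0.5,0,0,0,0,58]
    - [-2.0,1.0,0,0,0,0,58]
    - [-3.0,1.5,0,0,0,0,58]
    - [-4.0,2.0,0,0,0,0,58]
    - [-5.0,2.2,0,0,0,0,58]

```text
time_s: 21.95
position: [0.3697, -0.5314, 0.2769]
tool_rot: [[0.982, 0.191, 0.0], [0.191, -0.982, -0.0], [0.0, 0.0, -1.0]]
ft_force: [-0.3, -0.5, 0.4]
grip_width: 0.0582
```

>>> send_rows:
  targets:
    - [-0.9,0.5,0,0,0,0,58]
    - [-1.8,1.0,0,0,0,0,58]
    - [-2.6,1.2,0,0,0,0,58]
    - [-2.6,1.2,0,0,0,0,58]

```text
time_s: 22.45
position: [0.2528, -0.6153, 0.2769]
tool_rot: [[0.982, 0.188, -0.0], [0.188, -0.982, -0.0], [-0.0, 0.0, -1.0]]
ft_force: [0.8, 0.0, -1.1]
grip_width: 0.0581
```

```bash
python3 - <<'E'
from g import *
c,s_=np.cos(np.radians(BY)),np.sin(np.radians(BY))
for n in ('scene','top'):
    im,d=vision.get_image(n);W=cloud(n,d).reshape(-1,3)
    if n=='top': cv2.imwrite('pics/top14.png',cv2.resize(im[80:220,310:430],None,fx=4,fy=4,interpolation=cv2.INTER_CUBIC)[:,:,::-1])
    e=W-BOX; B=np.c_[c*e[:,0]+s_*e[:,1],-s_*e[:,0]+c*e[:,1],e[:,2]]
    for x in (-.058,.058):
        k=B[(abs(B[:,0]-x)<.045)&(abs(B[:,1])<.045)&(B[:,2]>.116)&(B[:,2]<.14)]
        print(n,x,len(k),k.mean(0).round(4),np.ptp(k,0).round(3))
E
```

```text
scene -0.058 47 [-0.03    0.0013  0.1207] [0.023 0.027 0.01 ]
scene 0.058 42 [ 0.0503 -0.004   0.1215] [0.028 0.024 0.009]
top -0.058 74 [-0.0283  0.0041  0.1218] [0.026 0.027 0.012]
top 0.058 77 [ 0.0529 -0.0011  0.1214] [0.028 0.028 0.012]
```

View pics/top14.png

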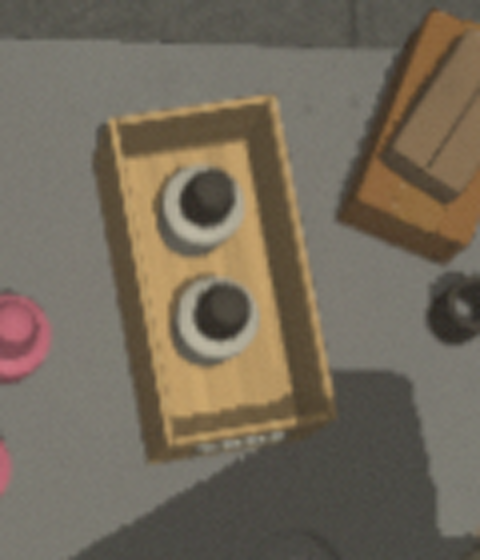

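The top view shows both filters upright, but the older one is only at box x ≈ −27 mm, not at the front end. Its base must have trailed and swung during the pull. I'll mend this by gripping it deeper and firmer, easing the weight off, and carrying it further forward.

```bash
python3 - <<'E'
from g import *
delta(box(-.026,.001,.2),down(BY-90))
E
```

```text
t 22.55 pos [ 0.2552 -0.6141  0.2772] q [-77.6  32.9  48.    0.   99.1   1.4] F [ 0.4  0.4 -0.2] w 57.8
delta [ 7.407 -8.221  1.543] [ 0.003 -0.003  0.009]
```

>>> send_rows:
  targets:
    - [0.7,-0.78,0,0,0,0,60]
    - [1.45,-1.6,0,0,0,0,60]
    - [2.2,-2.45,0,0,0,0,60]
    - [2.95,-3.3,0,0,0,0,60]
    - [3.7,-4.1,0,0,0,0,60]
  grip_force: 90

```text
time_s: 23.18
position: [0.3987, -0.3751, 0.2773]
tool_rot: [[0.981, 0.192, 0.001], [0.192, -0.981, -0.001], [0.001, 0.001, -1.0]]
ft_force: [0.8, -0.6, 0.6]
grip_width: 0.0599
```

>>> send_rows:
  targets:
    - [0.8,-0.9,0.2,0,0,0,60]
    - [1.6,-1.8,0.5,0,0,0,60]
    - [2.4,-2.7,0.9,0,0,0,60]
    - [3.2,-3.6,1.3,0,0,0,60]
    - [3.7,-4.1,1.5,0,0,0,60]

```text
time_s: 23.8
position: [0.5405, -0.1374, 0.2013]
tool_rot: [[0.981, 0.194, -0.0], [0.194, -0.981, 0.001], [-0.0, -0.001, -1.0]]
ft_force: [-0.0, -0.1, 0.6]
grip_width: 0.0599
```

>>> send_rows:
  targets:
    - [0,0,0,0,0,0,60]
    - [0,0,0,0,0,0,60]

```text
time_s: 24.05
position: [0.5396, -0.1414, 0.2023]
tool_rot: [[0.982, 0.191, 0.001], [0.191, -0.982, -0.001], [0.001, 0.001, -1.0]]
ft_force: [0.3, -0.6, 0.2]
grip_width: 0.0602
```

```bash
python3 - <<'E'
from g import *
delta(box(-.026,.001,.0815),down(BY-90))
E
```

```text
t 24.05 pos [ 0.5396 -0.1414  0.2023] q [-26.8  23.8  76.   -0.   80.1  52.1] F [ 0.3 -0.6  0.2] w 60.2
delta [ 0.018 -0.028  2.415] [ 0.004 -0.004  0.012]
```

>>> send_rows:
  targets:
    - [0.02,-0.02,0.7,0,0,0,60]
    - [0.02,-0.02,1.5,0,0,0,60]
    - [0.02,-0.02,2.1,0,0,0,60]
    - [0.02,-0.02,2.4,0,0,0,60]
    - [0.02,-0.02,2.4,0,0,0,60]

```text
time_s: 24.68
position: [0.5401, -0.1413, 0.0817]
tool_rot: [[0.982, 0.189, -0.0], [0.189, -0.982, 0.0], [-0.0, -0.0, -1.0]]
ft_force: [1.3, -0.5, 0.4]
grip_width: 0.0604
```

>>> send_rows:
  targets:
    - [0,0,0,0,0,0,25]
    - [0,0,0,0,0,0,25]
    - [0,0,0,0,0,0,25]
    - [0,0,0,0,0,0,25]

```text
time_s: 25.18
position: [0.5411, -0.141, 0.0836]
tool_rot: [[0.982, 0.19, 0.003], [0.19, -0.982, -0.001], [0.003, 0.002, -1.0]]
ft_force: [-0.6, 1.8, 6.2]
grip_width: 0.0327
```

>>> send_rows:
  targets:
    - [0,0,-0.04,0,0,0,25]
    - [0,0,-0.08,0,0,0,25]
    - [0,0,-0.08,0,0,0,25]

```text
time_s: 25.55
position: [0.5402, -0.1409, 0.0857]
tool_rot: [[0.982, 0.19, -0.0], [0.19, -0.982, 0.0], [-0.0, -0.0, -1.0]]
ft_force: [-0.2, -0.7, -3.4]
grip_width: 0.0327
```

```bash
python3 - <<'E'
from g import *
delta(box(-.066,.001,.0815),down(BY-90))
im,d=vision.get_image('scene')
cv2.imwrite('pics/scene15.png',cv2.resize(im[150:270,320:420],None,fx=5,fy=5,interpolation=cv2.INTER_CUBIC)[:,:,::-1])
E
```

```text
t 25.55 pos [ 0.5402 -0.1409  0.0857] q [-26.8  31.   85.2  -0.   63.8  52.3] F [-0.2 -0.7 -3.4] w 32.7
delta [-0.796 -0.019  0.085] [-0.     0.001 -0.   ]
```

View pics/scene15.png

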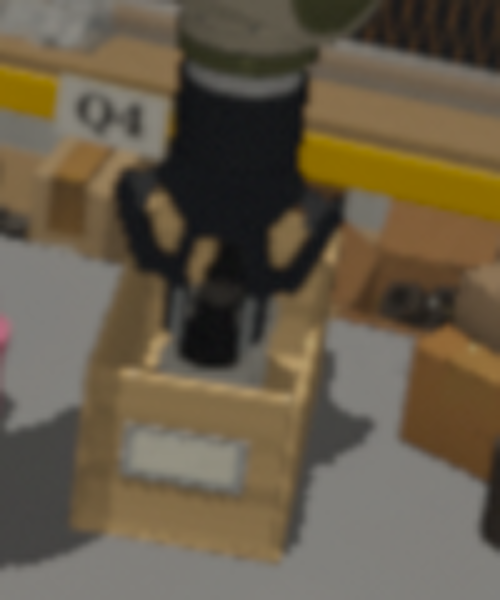

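>>> send_rows:
  targets:
    - [0,0,-0.03,0,0,0,25]
    - [-0.15,0,-0.03,0,0,0,25]
    - [-0.35,0,-0.03,0,0,0,25]
    - [-0.55,0,-0.03,0,0,0,25]
    - [-0.72,-0.01,-0.03,0,0,0,25]

```text
time_s: 26.22
position: [0.504, -0.1474, 0.0873]
tool_rot: [[0.982, 0.189, -0.0], [0.189, -0.982, 0.0], [-0.0, -0.0, -1.0]]
ft_force: [0.1, 0.9, -3.0]
grip_width: 0.0329
```

>>> send_rows:
  targets:
    - [-0.06,0,0,0,0,0,25]
    - [-0.06,0,0,0,0,0,25]

```text
time_s: 26.48
position: [0.5019, -0.1479, 0.0873]
tool_rot: [[0.982, 0.19, 0.0], [0.19, -0.982, -0.0], [0.0, 0.0, -1.0]]
ft_force: [-0.1, 0.3, -5.8]
grip_width: 0.0324
```

>>> send_rows:
  targets:
    - [0,0,0.03,0,0,0,25]
    - [0,0,0.06,0,0,0,25]
    - [0,0,0.06,0,0,0,25]

```text
time_s: 26.85
position: [0.502, -0.1477, 0.084]
tool_rot: [[0.982, 0.19, -0.0], [0.19, -0.982, 0.0], [-0.0, -0.0, -1.0]]
ft_force: [0.4, 0.2, -3.5]
grip_width: 0.0329
```

```bash
python3 - <<'E'
from g import *
delta(box(-.066,.001,.0815),down(BY-90))
im,d=vision.get_image('scene')
cv2.imwrite('pics/scene16.png',cv2.resize(im[150:270,320:420],None,fx=5,fy=5,interpolation=cv2.INTER_CUBIC)[:,:,::-1])
E
```

```text
t 26.85 pos [ 0.502  -0.1477  0.084 ] q [-29.4  28.3  91.    0.   60.7  49.7] F [ 0.4  0.2 -3.5] w 32.9
delta [-0.018 -0.007  0.05 ] [-0.002  0.002  0.002]
```

View pics/scene16.png

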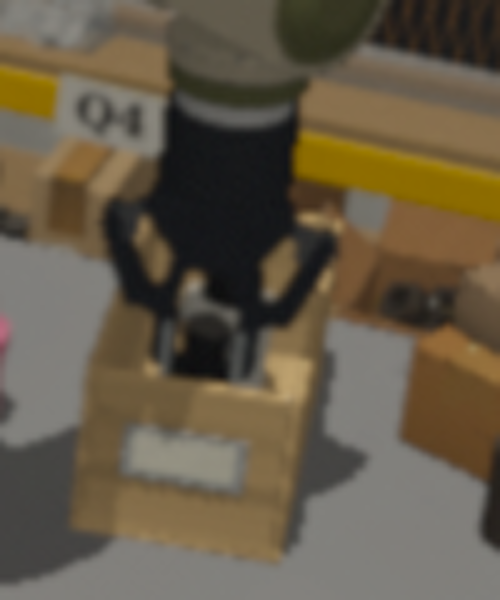

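>>> send_rows:
  targets:
    - [0,0,0.02,0,0,0,25]
    - [0,0,0.02,0,0,0,25]

```text
time_s: 27.15
position: [0.5021, -0.1478, 0.0837]
tool_rot: [[0.982, 0.19, 0.001], [0.19, -0.982, -0.0], [0.001, 0.0, -1.0]]
ft_force: [-0.7, 1.9, 3.0]
grip_width: 0.0327
```

>>> send_rows:
  targets:
    - [0,0,0.02,0,0,0,25]
    - [0,0,0.02,0,0,0,25]

```text
time_s: 27.4
position: [0.5024, -0.1478, 0.0836]
tool_rot: [[0.982, 0.19, 0.002], [0.19, -0.982, -0.001], [0.002, 0.001, -1.0]]
ft_force: [-1.4, 2.7, 11.8]
grip_width: 0.0328
```

Rests on the floor at the height where I gripped it, so it is flat. Releasing.

>>> send_rows:
  targets:
    - [0,0,-0.01,0,0,0,25]
    - [0,0,-0.01,0,0,0,60]
    - [0,0,-0.01,0,0,0,60]
    - [0,0,-0.01,0,0,0,60]
    - [0,0,-0.01,0,0,0,60]

```text
time_s: 28.02
position: [0.5019, -0.1479, 0.0826]
tool_rot: [[0.982, 0.19, -0.0], [0.19, -0.982, 0.0], [-0.0, -0.0, -1.0]]
ft_force: [-0.8, 0.2, 1.3]
grip_width: 0.0597
```

>>> send_rows:
  targets:
    - [0,0,-0.3,0,0,0,60]
    - [0,0,-0.9,0,0,0,60]
    - [0,0,-1.8,0,0,0,60]
    - [0,0,-2.8,0,0,0,60]
    - [0,0,-3.8,0,0,0,60]

```text
time_s: 28.65
position: [0.5016, -0.1477, 0.2743]
tool_rot: [[0.982, 0.19, -0.0], [0.19, -0.982, 0.0], [-0.0, -0.0, -1.0]]
ft_force: [0.3, 0.3, 0.9]
grip_width: 0.0601
```

>>> send_rows:
  targets:
    - [-0.4,0.8,0,0,0,0,60]
    - [-0.9,1.8,0,0,0,0,60]
    - [-1.4,2.8,0,0,0,0,60]
    - [-2.0,3.8,0,0,0,0,60]
    - [-2.6,4.7,0,0,0,0,60]

```text
time_s: 29.28
position: [0.4179, -0.405, 0.2725]
tool_rot: [[0.982, 0.19, -0.0], [0.19, -0.982, 0.0], [-0.0, -0.0, -1.0]]
ft_force: [0.4, -0.5, -0.1]
grip_width: 0.0599
```

>>> send_rows:
  targets:
    - [-0.8,0.7,0,0,0,0,60]
    - [-1.6,1.5,0,0,0,0,60]
    - [-2.4,2.3,0,0,0,0,60]
    - [-3.2,3.1,0,0,0,0,60]
    - [-3.2,3.5,0,0,0,0,60]

```text
time_s: 29.9
position: [0.2921, -0.6078, 0.2719]
tool_rot: [[0.983, 0.186, -0.001], [0.186, -0.983, 0.001], [-0.001, -0.001, -1.0]]
ft_force: [1.5, 0.5, -0.1]
grip_width: 0.0598
```

```bash
python3 - <<'E'
from g import *
c,s_=np.cos(np.radians(BY)),np.sin(np.radians(BY))
for n in ('scene','top'):
    im,d=vision.get_image(n);W=cloud(n,d).reshape(-1,3)
    cv2.imwrite(f'pics/{n}17.png',cv2.resize(im[80:220,310:430] if n=='top' else im[150:290,300:440],None,fx=4,fy=4,interpolation=cv2.INTER_CUBIC)[:,:,::-1])
    e=W-BOX; B=np.c_[c*e[:,0]+s_*e[:,1],-s_*e[:,0]+c*e[:,1],e[:,2]]
    for x in (-.066,.056):
        k=B[(abs(B[:,0]-x)<.04)&(abs(B[:,1])<.045)&(B[:,2]>.116)&(B[:,2]<.14)]
        print(n,x,len(k),k.mean(0).round(4),np.ptp(k,0).round(3))
print(status.observe()["time_s"],status.observe()["position"])
E
```

```text
scene -0.066 48 [-0.0712  0.002   0.1215] [0.024 0.026 0.01 ]
scene 0.056 41 [ 0.0514 -0.0038  0.1212] [0.029 0.025 0.011]
top -0.066 72 [-0.0669  0.0043  0.1218] [0.026 0.026 0.016]
top 0.056 76 [ 0.0533 -0.0013  0.1211] [0.027 0.027 0.014]
30.0 [ 0.29414446 -0.60694463  0.27129561]
```

View pics/top17.png

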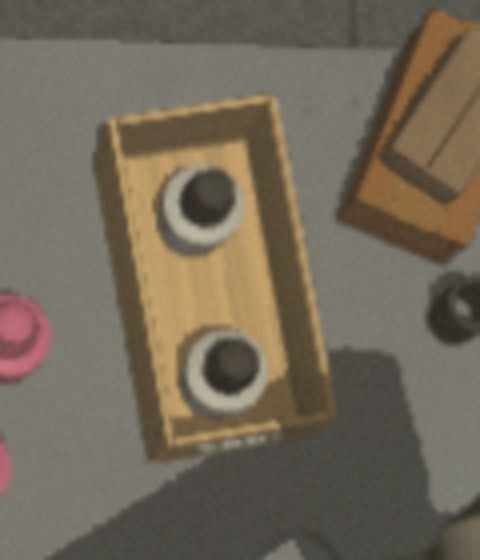

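View pics/scene17.png

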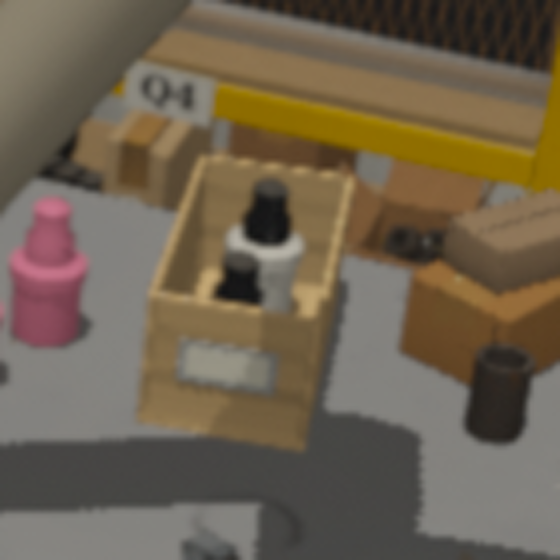

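Both filters are upright: the older at box x ≈ −66 mm, the new at ≈ +55 mm. However, the older one reached the front end only after the new one was in. About 37 s remain, so I'll lift the new filter out, stand it on the bench again and restock it behind the older one, to follow the order asked.

```bash
python3 - <<'E'
from g import *
delta(box(.056,-.002,.24),down(BY-90)); print(box(.056,-.002,0))
E
```

```text
t 30.0 pos [ 0.2941 -0.6069  0.2713] q [-74.2  34.2  46.6  -0.   99.3   5. ] F [-0.8  0.1 -0.5] w 60.1
delta [ 8.231 -8.19   0.635] [-0.009  0.001 -0.013]
[ 0.62136184 -0.12733592  0.        ]
```

>>> send_rows:
  targets:
    - [0.8,-0.8,0,0,0,0,60]
    - [1.65,-1.65,0,0,0,0,60]
    - [2.5,-2.5,0,0,0,0,60]
    - [3.35,-3.35,0,0,0,0,60]
    - [4.2,-4.2,0,0,0,0,60]
  grip_force: 60

```text
time_s: 30.62
position: [0.4621, -0.3564, 0.273]
tool_rot: [[0.982, 0.191, 0.0], [0.191, -0.982, -0.0], [0.0, 0.0, -1.0]]
ft_force: [0.6, -0.1, 0.4]
grip_width: 0.0602
```

>>> send_rows:
  targets:
    - [0.85,-0.85,0.1,0,0,0,60]
    - [1.7,-1.7,0.3,0,0,0,60]
    - [2.55,-2.55,0.5,0,0,0,60]
    - [3.4,-3.4,0.6,0,0,0,60]
    - [4.0,-3.96,0.63,0,0,0,60]

```text
time_s: 31.25
position: [0.6205, -0.1234, 0.2411]
tool_rot: [[0.981, 0.193, -0.0], [0.193, -0.981, 0.0], [-0.0, -0.0, -1.0]]
ft_force: [1.0, 0.4, 0.7]
grip_width: 0.0601
```

>>> send_rows:
  targets:
    - [0,0,0,0,0,0,60]
    - [0,0,0,0,0,0,60]

```text
time_s: 31.5
position: [0.6196, -0.1268, 0.2413]
tool_rot: [[0.982, 0.19, -0.0], [0.19, -0.982, -0.0], [-0.0, 0.0, -1.0]]
ft_force: [0.0, 0.0, 0.6]
grip_width: 0.0601
```

```bash
python3 - <<'E'
from g import *
delta(box(.056,-.002,.0817),down(BY-90))
E
```

```text
t 31.5 pos [ 0.6196 -0.1268  0.2413] q [-22.3  30.   58.9  -0.   91.1  56.8] F [0.  0.  0.6] w 60.1
delta [0.034 0.017 3.193] [0.001 0.002 0.005]
```

>>> send_rows:
  targets:
    - [0.03,0.01,0.8,0,0,0,60]
    - [0.03,0.01,1.7,0,0,0,60]
    - [0.03,0.01,2.5,0,0,0,60]
    - [0.03,0.01,3.0,0,0,0,60]
    - [0.03,0.01,3.18,0,0,0,60]

```text
time_s: 32.12
position: [0.6206, -0.128, 0.0812]
tool_rot: [[0.982, 0.188, -0.002], [0.188, -0.982, 0.001], [-0.002, -0.001, -1.0]]
ft_force: [0.7, -0.1, 0.3]
grip_width: 0.0601
```

>>> send_rows:
  targets:
    - [0,0,0,0,0,0,60]
    - [0,0,0,0,0,0,25]
    - [0,0,0,0,0,0,25]
    - [0,0,0,0,0,0,25]
    - [0,0,0,0,0,0,25]

```text
time_s: 32.75
position: [0.6224, -0.1277, 0.084]
tool_rot: [[0.982, 0.19, 0.003], [0.19, -0.982, -0.002], [0.003, 0.002, -1.0]]
ft_force: [-0.5, -0.9, 6.1]
grip_width: 0.0317
```

>>> send_rows:
  targets:
    - [0,0,-0.2,0,0,0,25]
    - [0,0,-0.8,0,0,0,25]
    - [0,0,-1.6,0,0,0,25]
    - [0,0,-2.4,0,0,0,25]
    - [0,0,-3.1,0,0,0,25]

```text
time_s: 33.38
position: [0.6213, -0.127, 0.2389]
tool_rot: [[0.982, 0.19, -0.0], [0.19, -0.982, 0.0], [-0.0, -0.0, -1.0]]
ft_force: [1.0, 0.2, -3.9]
grip_width: 0.0316
```

```bash
python3 - <<'E'
from g import *
delta([.58,.12,.24],down(BY-90))
im,d=vision.get_image('scene')
cv2.imwrite('pics/scene18.png',cv2.resize(im[110:270,300:440],None,fx=4,fy=4,interpolation=cv2.INTER_CUBIC)[:,:,::-1])
E
```

```text
t 33.38 pos [ 0.6213 -0.127   0.2389] q [-22.2  30.3  58.8   0.   90.9  56.8] F [ 1.   0.2 -3.9] w 31.6
delta [ 0.126 -5.007 -0.021] [-0.001  0.     0.001]
```

View pics/scene18.png

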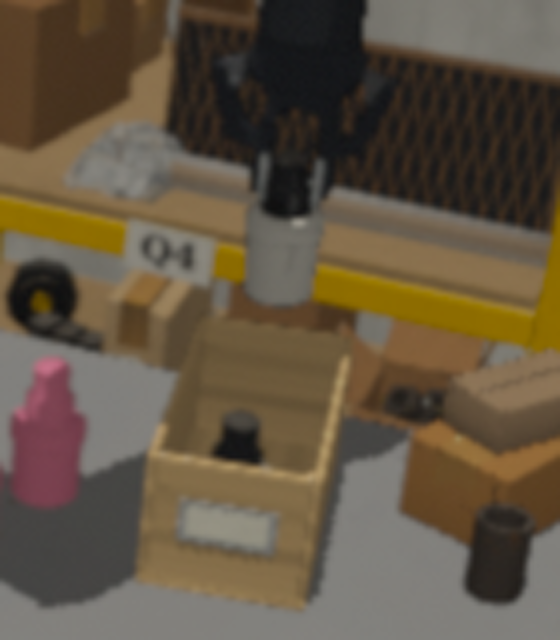

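>>> send_rows:
  targets:
    - [0.02,-0.7,0,0,0,0,25]
    - [0.05,-1.7,0,0,0,0,25]
    - [0.08,-2.8,0,0,0,0,25]
    - [0.12,-3.9,0,0,0,0,25]
    - [0.12,-4.7,0,0,0,0,25]

```text
time_s: 34.05
position: [0.5819, 0.1069, 0.2364]
tool_rot: [[0.982, 0.191, -0.002], [0.191, -0.982, 0.0], [-0.001, -0.001, -1.0]]
ft_force: [0.5, 0.1, -3.9]
grip_width: 0.0321
```

>>> send_rows:
  targets:
    - [0,-0.3,0.3,0,0,0,25]
    - [0,-0.3,1.0,0,0,0,25]
    - [0,-0.3,1.8,0,0,0,25]
    - [0,-0.3,2.6,0,0,0,25]
    - [0,-0.3,3.1,0,0,0,25]

```text
time_s: 34.67
position: [0.5788, 0.1186, 0.0789]
tool_rot: [[0.982, 0.189, -0.004], [0.189, -0.982, -0.0], [-0.004, -0.001, -1.0]]
ft_force: [-0.3, -0.3, -3.8]
grip_width: 0.0318
```

>>> send_rows:
  targets:
    - [0,0,0.03,0,0,0,25]
    - [0,0,0.06,0,0,0,25]
    - [0,0,0.06,0,0,0,25]

```text
time_s: 35.05
position: [0.5804, 0.1192, 0.08]
tool_rot: [[0.982, 0.19, 0.001], [0.19, -0.982, -0.0], [0.001, 0.0, -1.0]]
ft_force: [0.1, -0.2, -4.1]
grip_width: 0.0318
```

>>> send_rows:
  targets:
    - [0,0,0.03,0,0,0,25]
    - [0,0,0.06,0,0,0,25]
    - [0,0,0.06,0,0,0,25]

```text
time_s: 35.42
position: [0.5802, 0.1194, 0.0763]
tool_rot: [[0.982, 0.19, 0.0], [0.19, -0.982, 0.0], [0.0, 0.0, -1.0]]
ft_force: [-0.3, 0.4, -3.7]
grip_width: 0.0318
```

>>> send_rows:
  targets:
    - [0,0,0.02,0,0,0,25]
    - [0,0,0.02,0,0,0,25]

```text
time_s: 35.67
position: [0.5807, 0.1193, 0.0761]
tool_rot: [[0.982, 0.19, 0.002], [0.19, -0.982, -0.0], [0.002, 0.0, -1.0]]
ft_force: [-0.3, -0.5, 4.3]
grip_width: 0.0319
```

Contact. Let go, then rise and look.

>>> send_rows:
  targets:
    - [0,0,0,0,0,0,60]
    - [0,0,0,0,0,0,60]
    - [0,0,0,0,0,0,60]
    - [0,0,0,0,0,0,60]

```text
time_s: 36.17
position: [0.5801, 0.1194, 0.0751]
tool_rot: [[0.982, 0.19, -0.0], [0.19, -0.982, 0.0], [-0.0, -0.0, -1.0]]
ft_force: [-0.2, -0.3, 0.4]
grip_width: 0.0603
```

>>> send_rows:
  targets:
    - [0,0,-0.3,0,0,0,60]
    - [0,0,-0.8,0,0,0,60]
    - [0,0,-1.3,0,0,0,60]
    - [0,0,-1.4,0,0,0,60]

```text
time_s: 36.67
position: [0.5809, 0.1194, 0.1476]
tool_rot: [[0.982, 0.19, 0.004], [0.19, -0.982, 0.0], [0.004, 0.001, -1.0]]
ft_force: [0.0, 0.5, -0.2]
grip_width: 0.06
```

```bash
python3 - <<'E'
from g import *
delta([.58,.1193,.0735],down(BY-90))
im,d=vision.get_image('scene')
cv2.imwrite('pics/scene19.png',cv2.resize(im[130:270,220:420],None,fx=4,fy=4,interpolation=cv2.INTER_CUBIC)[:,:,::-1])
E
```

```text
t 36.67 pos [0.5809 0.1194 0.1476] q [ 0.2 29.9 75.1  0.  74.7 79.2] F [ 0.   0.5 -0.2] w 60.0
delta [-0.024 -0.002  1.481] [ 0.005 -0.029  0.   ]
```

View pics/scene19.png

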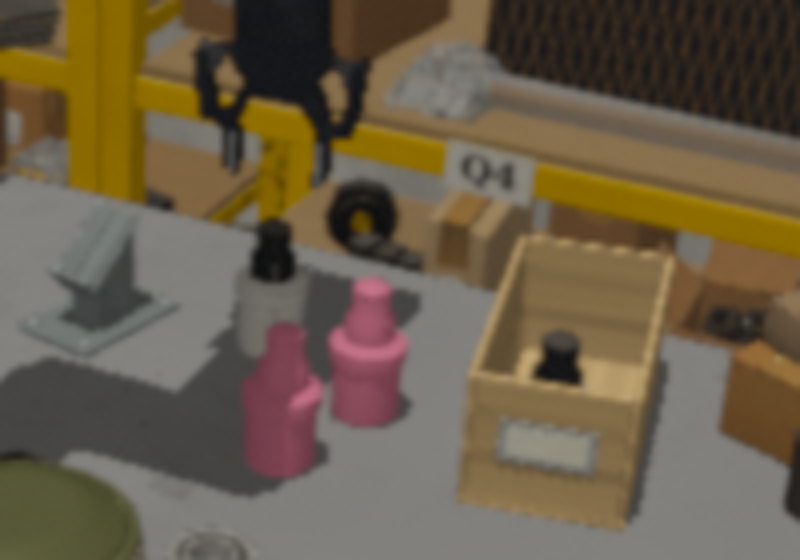

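The new filter stands free on the bench and the older one is at the front of the box. Retaking it by the cap.

>>> send_rows:
  targets:
    - [0,0,0.5,0,0,0,60]
    - [0,0,1.1,0,0,0,60]
    - [0,0,1.4,0,0,0,60]
    - [0,0,1.43,0,0,0,60]
    - [0,0,1.43,0,0,0,60]

```text
time_s: 37.35
position: [0.5805, 0.1194, 0.0744]
tool_rot: [[0.982, 0.19, 0.001], [0.19, -0.982, 0.0], [0.001, 0.0, -1.0]]
ft_force: [-0.5, 0.4, 0.1]
grip_width: 0.0601
```

>>> send_rows:
  targets:
    - [0,0,0,0,0,0,25]
    - [0,0,0,0,0,0,25]
    - [0,0,0,0,0,0,25]
    - [0,0,0,0,0,0,25]

```text
time_s: 37.85
position: [0.5808, 0.1193, 0.075]
tool_rot: [[0.982, 0.19, 0.002], [0.19, -0.982, 0.0], [0.002, 0.0, -1.0]]
ft_force: [-0.7, 0.4, 6.1]
grip_width: 0.0319
```

>>> send_rows:
  targets:
    - [0,0,-0.3,0,0,0,25]
    - [0,0,-1.0,0,0,0,25]
    - [0,0,-1.9,0,0,0,25]
    - [0,0,-2.8,0,0,0,25]
    - [0,0,-3.2,0,0,0,25]

```text
time_s: 38.48
position: [0.5803, 0.1195, 0.2371]
tool_rot: [[0.982, 0.19, 0.004], [0.19, -0.982, 0.0], [0.004, 0.001, -1.0]]
ft_force: [0.8, -0.2, -5.1]
grip_width: 0.0319
```

```bash
python3 - <<'E'
from g import *
delta(box(.058,0,.24),down(BY-90))
E
```

```text
t 38.48 pos [0.5803 0.1195 0.2371] q [ 0.2 25.8 66.8  0.  87.2 79.2] F [ 0.8 -0.2 -5.1] w 31.9
delta [-0.091  4.962 -0.056] [ 0.005 -0.027  0.001]
```

>>> send_rows:
  targets:
    - [0,0.6,0,0,0,0,25]
    - [-0.02,1.6,0,0,0,0,25]
    - [-0.04,2.7,0,0,0,0,25]
    - [-0.06,3.8,0,0,0,0,25]
    - [-0.08,4.6,0,0,0,0,25]

```text
time_s: 39.1
position: [0.6195, -0.1094, 0.2339]
tool_rot: [[0.982, 0.189, -0.001], [0.189, -0.982, 0.0], [-0.001, -0.0, -1.0]]
ft_force: [0.8, 0.9, -5.5]
grip_width: 0.0321
```

>>> send_rows:
  targets:
    - [0,0.25,0,0,0,0,25]
    - [0,0.37,0,0,0,0,25]
    - [0,0.37,0,0,0,0,25]

```text
time_s: 39.48
position: [0.6233, -0.1245, 0.2339]
tool_rot: [[0.982, 0.191, -0.0], [0.191, -0.982, 0.0], [-0.0, -0.0, -1.0]]
ft_force: [-0.4, -0.0, -3.8]
grip_width: 0.0319
```

>>> send_rows:
  targets:
    - [0,0,0.5,0,0,0,25]
    - [0,0,1.1,0,0,0,25]
    - [0,0,1.7,0,0,0,25]
    - [0,0,2.2,0,0,0,25]
    - [0,0,2.6,0,0,0,25]

```text
time_s: 40.1
position: [0.6231, -0.1237, 0.1029]
tool_rot: [[0.981, 0.191, -0.001], [0.191, -0.981, 0.001], [-0.001, -0.001, -1.0]]
ft_force: [1.2, 0.4, -4.3]
grip_width: 0.032
```

>>> send_rows:
  targets:
    - [0,0,0.12,0,0,0,25]
    - [0,0,0.24,0,0,0,25]
    - [0,0,0.28,0,0,0,25]
    - [0,0,0.28,0,0,0,25]

```text
time_s: 40.6
position: [0.6235, -0.1254, 0.0902]
tool_rot: [[0.982, 0.19, 0.001], [0.19, -0.982, -0.0], [0.001, 0.0, -1.0]]
ft_force: [-0.8, 0.2, -4.9]
grip_width: 0.032
```

>>> send_rows:
  targets:
    - [0,0,0.03,0,0,0,25]
    - [0,0,0.06,0,0,0,25]
    - [0,0,0.08,0,0,0,25]
    - [0,0,0.1,0,0,0,25]
    - [0,0,0.1,0,0,0,25]

```text
time_s: 41.22
position: [0.6233, -0.1253, 0.0846]
tool_rot: [[0.982, 0.19, -0.0], [0.19, -0.982, 0.0], [-0.0, -0.0, -1.0]]
ft_force: [0.3, 0.9, -3.9]
grip_width: 0.0317
```

>>> send_rows:
  targets:
    - [0,0,0.02,0,0,0,25]
    - [0,0,0.02,0,0,0,25]

```text
time_s: 41.48
position: [0.6233, -0.1253, 0.0836]
tool_rot: [[0.982, 0.19, -0.0], [0.19, -0.982, 0.0], [-0.0, -0.0, -1.0]]
ft_force: [0.2, -0.4, -4.1]
grip_width: 0.0319
```

>>> send_rows:
  targets:
    - [0,0,0.02,0,0,0,25]
    - [0,0,0.02,0,0,0,25]

```text
time_s: 41.72
position: [0.6236, -0.1254, 0.0831]
tool_rot: [[0.982, 0.19, 0.001], [0.19, -0.982, -0.0], [0.001, 0.0, -1.0]]
ft_force: [0.5, 0.1, -1.7]
grip_width: 0.0321
```

>>> send_rows:
  targets:
    - [0,0,0.02,0,0,0,25]
    - [0,0,0.02,0,0,0,25]

```text
time_s: 41.98
position: [0.6239, -0.1255, 0.0829]
tool_rot: [[0.982, 0.19, 0.002], [0.19, -0.982, -0.001], [0.002, 0.001, -1.0]]
ft_force: [-1.2, 0.1, 6.0]
grip_width: 0.032
```

>>> send_rows:
  targets:
    - [0,0,0,0,0,0,58]
    - [0,0,0,0,0,0,58]
    - [0,0,0,0,0,0,58]
    - [0,0,0,0,0,0,58]

```text
time_s: 42.48
position: [0.6233, -0.1254, 0.0816]
tool_rot: [[0.982, 0.19, -0.0], [0.19, -0.982, 0.0], [-0.0, -0.0, -1.0]]
ft_force: [-0.5, 0.5, -0.1]
grip_width: 0.0583
```

>>> send_rows:
  targets:
    - [0,0,-0.3,0,0,0,58]
    - [0,0,-0.9,0,0,0,58]
    - [0,0,-1.8,0,0,0,58]
    - [0,0,-2.8,0,0,0,58]
    - [0,0,-3.8,0,0,0,58]

```text
time_s: 43.1
position: [0.623, -0.1252, 0.2747]
tool_rot: [[0.982, 0.19, 0.001], [0.19, -0.982, -0.0], [0.001, 0.001, -1.0]]
ft_force: [0.9, 0.3, -0.4]
grip_width: 0.0581
```

>>> send_rows:
  targets:
    - [-0.4,0.8,0,0,0,0,58]
    - [-0.9,1.8,0,0,0,0,58]
    - [-1.4,2.8,0,0,0,0,58]
    - [-2.0,3.8,0,0,0,0,58]
    - [-2.6,4.7,0,0,0,0,58]

```text
time_s: 43.72
position: [0.5393, -0.3825, 0.2729]
tool_rot: [[0.982, 0.19, 0.001], [0.19, -0.982, -0.001], [0.001, 0.001, -1.0]]
ft_force: [0.7, 0.1, 0.8]
grip_width: 0.0582
```

>>> send_rows:
  targets:
    - [-1.0,0.5,0,0,0,0,58]
    - [-2.0,1.1,0,0,0,0,58]
    - [-3.0,1.8,0,0,0,0,58]
    - [-4.0,2.5,0,0,0,0,58]
    - [-4.6,3.2,0,0,0,0,58]

```text
time_s: 44.35
position: [0.3426, -0.5829, 0.2734]
tool_rot: [[0.982, 0.188, 0.0], [0.188, -0.982, -0.001], [0.0, 0.001, -1.0]]
ft_force: [0.9, 0.1, 1.1]
grip_width: 0.0583
```

>>> send_rows:
  targets:
    - [0,0,0,0,0,0,58]
    - [0,0,0,0,0,0,58]
    - [0,0,0,0,0,0,58]

```text
time_s: 44.72
position: [0.3457, -0.5805, 0.2725]
tool_rot: [[0.982, 0.191, 0.0], [0.191, -0.982, -0.001], [0.0, 0.001, -1.0]]
ft_force: [0.1, 0.1, -1.1]
grip_width: 0.0579
```

```bash
python3 - <<'E'
from g import *
c,s_=np.cos(np.radians(BY)),np.sin(np.radians(BY))
for n in ('scene','top'):
    im,d=vision.get_image(n);W=cloud(n,d).reshape(-1,3)
    cv2.imwrite(f'pics/{n}20.png',cv2.resize(im[80:220,310:430] if n=='top' else im[150:290,300:440],None,fx=4,fy=4,interpolation=cv2.INTER_CUBIC)[:,:,::-1])
    e=W-BOX; B=np.c_[c*e[:,0]+s_*e[:,1],-s_*e[:,0]+c*e[:,1],e[:,2]]
    for x in (-.066,.056):
        k=B[(abs(B[:,0]-x)<.04)&(abs(B[:,1])<.045)&(B[:,2]>.116)&(B[:,2]<.14)]
        print(n,x,len(k),k.mean(0).round(4),np.ptp(k,0).round(3))
print(status.observe()["time_s"],status.observe()["position"],status.observe()["qvel"].round(2))
E
```

```text
scene -0.066 52 [-0.0714  0.0022  0.1208] [0.029 0.027 0.011]
scene 0.056 44 [ 0.0542 -0.0022  0.1208] [0.028 0.028 0.009]
top -0.066 78 [-0.0671  0.0043  0.1207] [0.026 0.029 0.013]
top 0.056 72 [0.0555 0.0008 0.1215] [0.025 0.027 0.013]
44.825 [ 0.345677   -0.58069686  0.27226929] [-0.22  0.27  0.01 -0.07 -0.16 -0.01]
```

View pics/top20.png

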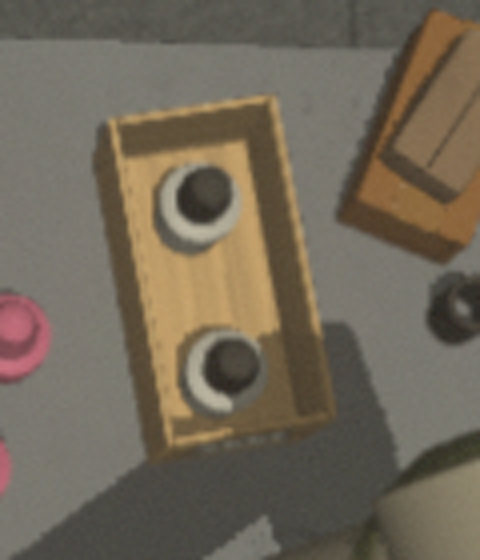

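View pics/scene20.png

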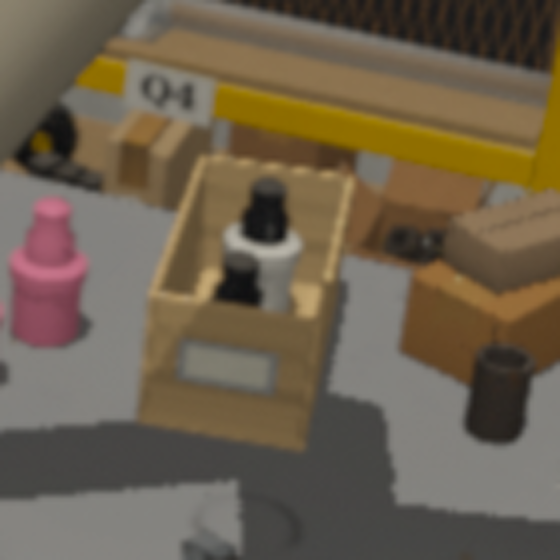

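Both filters stand upright in the box, the older at the front and the new behind it, and the arm is well clear. Handing in.

```bash
python3 -c "
from rig import env,status
print(env.close_job()); print(status.observe()['time_s'])"
```

```text
the job is handed in; nothing more can be done
None
the job is handed in; nothing more can be done
```

The job is handed in at about 45 s. The older filter stands at the front of the box and the new one stands behind it in the rear half. However, the first pull fell short and I had to correct it out of order.

- **What went wrong:** The first pull left the older filter at only about −27 mm along the box. I saw this only after I had taken the new filter from the cradle, stood it on the bench, let go, retaken it by the cap and lowered it into the box.
- **How I mended it:** I carried the older filter on to the front end. Then I lifted the new one out, stood it on the bench again and let go, retook it by its cap and lowered it in behind the older one. The new filter was therefore first taken from the cradle before the older one was fully forward. Only the second stocking followed the order asked.
- **Last checks:** Caps were located in both cameras.

| Filter | Box x, top camera | Box x, scene camera | Cap top height |
|---|---|---|---|
| Older | −67 mm | −71 mm | about 121 mm |
| New | +55.5 mm | +54 mm | about 121 mm |

Both cap heights match a filter standing on the box floor. The cameras disagree by up to 4 mm in position. The new filter was released only after the wrist force changed from −4 N to +6 N, which showed floor contact. The arm was clear when I handed in. I did not touch the pink look-alikes.

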